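# Load the drawer reflow oven

### The arm

A 7-joint arm with a two-finger parallel gripper is mounted at the origin on the work surface. World frame = base frame: x ahead of the robot, y to its left, z up, the work surface at z = 0. Lengths are in mm, angles in rad, forces in N, time in s.
With the tool pointing down it reaches from about 400 to 875 mm from the base axis. Payload 4.4 kg.
Tool frame: the origin (TCP) lies at the very end of the fingers, on their centre line; the grasp point (between the pads) lies 19 mm behind it; y points along the fingers, x is the direction in which the jaws open and shut, and the axes are right-handed (so a half turn about y gives the same grasp; the last joint's range is limited). The gripper opens to 85 mm and grips with 20 to 120 N. Pads are 22 mm wide; open, the fingers measure 114 mm over their backs; the gripper's body (76 mm by 85 mm) begins 54 mm behind the grasp point. The pads swing forward as they close: fully open they stand 13 mm farther back than shut.
Start: joints at [1.174, 0.628, 0.038, 1.517, -0.027, 0.996, -0.02], TCP at [211.148, -614.764, 231.313] pointing down, gripper open.
Joint ranges: [-3.06, 3.06], [-0.37, 2.12], [-1.25, 1.32], [0.18, 2.47], [-1.1, 4.24], [0.23, 1.98], [-2.94, 2.94]. Speed limits (rad/s): [2.57, 2.57, 3.14, 3.14, 3.14, 3.14, 3.14].

### API

Orientations are given as [roll, pitch, yaw] about the fixed x, y, z axes, in that order (R = Rz(yaw) Ry(pitch) Rx(roll)).
In Python, from cell import readout, eyes, finish_job gives the robot as it stands. The module is installed in compiled form; this text tells all that it offers.
- The arm moves only by the tool apply_moves, never from a script. Its argument "commands" is a list that holds one entry, the list of rows, each a list of 6 numbers: the shift along the tool's x, y, z in units of 0.04 m (1.0 is 0.04 m), then the turn, a rotation vector about the tool's x, y, z in units of 5 degrees (1.0 is 5 degrees). A call has 1 to 8 rows; each row shifts and turns the pose as measured when the row begins, along the tool's axes as they then stand; what a row does not reach is not made up. A row lasts 1/12 s, in which the tool goes at most 41.7 mm and 7.16 degrees, less where a joint would pass 70% of its speed; a pose out of reach is approached as far as the arm can. A call with a number of a shift or a turn outside -1 to 1 is refused whole. A call with a gripper value outside its range is refused whole. "claw" is the finger opening in mm, from 0 to 85.4, set as the call begins (left out, the last holds). The fingers move at their own pace and stop on an object; the grip force is fixed at half the most. Time passes only in rows, so rows that do not move let the fingers close. It gives the time, the measured TCP pose, the force and the opening at its end, in the units of the state.
- readout.read_state(): the state, without advancing time (a new reading comes with each control period).
- eyes.get_image(name): name is "scene" or "top" or "wrist"; returns a dict with "image" (480x640x3 uint8, red, green, blue), "mtx" (3x3 intrinsics, pixels), "rvec" (rotation vector, rad) and "tvec" (3), from world to camera coordinates, as OpenCV has them. Camera axes: x right, y down, z forward; pixel columns grow to the right and rows downward; lengths in mm; the calibration is good to about 2 mm. A picture is of the moment at which its call begins. There is no depth.
- finish_job(): hands the job in, once; it reports no verdict.
The state is a dict: "clock": time; "qpos": joint angles; "qd": joint speeds; "tau": joint torques, N m; "eef_pos": TCP position; "tool_rot": TCP orientation; "force": force on the tool from outside, world axes, zero at the start; "torque": the same for the moment, N m; "width": finger opening in mm.
Only numpy, scipy, OpenCV 4.12 (cv2) and the standard library are available. Lean on these libraries where they do the work, as an engineer would, in place of code of your own. Each camera call takes 0.05 s, during which the arm holds its last target. There are 200 camera calls.

### The job

These boards are ready for the reflow oven: pull the drawer fully out, pull up the spring plunger on its sliding rail, slide the rail to the hole that makes the rails fit the boards' 90 mm length, and let the pin drop fully home. Then lay every board from the mat flat across the two rails, inductor up and side by side, and push the drawer fully shut. Leave the tape roll, the paste jar and the screwdriver where they are.

Things in the scene. Friction and masses are not known exactly. Their poses are not given: they have to be found in the camera images.
- board1: Green circuit board 90 long (its x) x 40 wide (y) x 3 mm thick, about 60 g. At its exact centre stands a dark square power inductor to take it by: 24 x 24 mm, sides parallel to the board's, top 19 mm above the board's underside. Other parts are low. Origin: centre of the underside, z up. Starts flat on the mat, inductor up. Two to four of the four boards are present; absent ones are None.
- board2: Another board just like board1.
- board3: Another board just like board1.
- board4: Another board just like board1.
- oven: Drawer reflow oven, fixed: white and grey box 340 wide (its y) x 400 deep (x) x 175 mm high, at the robot's left, its front (-x side, 200 mm from its centre) turned to the robot's right. Origin: centre of the underside. The drawer comes out of the front.
- drawer (a joint): Travel of the drawer out of the oven, m: 0 fully shut, 0.29 fully out; it starts 0.02 to 0.10 out. Sliding takes about 3 N; it stays where left. Its front is a white panel 290 wide x 108 high (30 to 138 mm above the table) x 12 mm thick, whose inner face meets the oven's front when shut.
- handle (a point): Middle of the drawer's black bar handle: level, 120 mm long, about 10 mm thick, parallel to the panel, its middle line 35 mm off the panel's outer face, 116 mm above the table. Push or pull here. Axes are the drawer's: x into the oven (shutting), y across the drawer, to the robot's side, z up.
- fixed_rail (a point): Front end of the fixed angle rail (far from the robot): at the inner face of its upright guide, on top of its ledge (90 mm above the table), at the front end stop. Axes as the handle's: x along the rail into the oven, y to the sliding rail. The rails run from x = 0 to 0.199 between end stops 7 mm high. The panel's inner face is at x = -0.073, the oven's front at x = (drawer value) - 0.073.
- side_guide (a point): The same point of the sliding rail, facing fixed_rail: inner face of its guide, ledge top, front end stop. Each ledge reaches 10 mm in from its guide; the guides' flared lips top out 13 mm above the ledge; between the ledges it is open down to the pan, 57 mm below. A board bridges ledge to ledge, long side across, underside level with this point; boards go side by side along the rails.
- side_rail (a joint): Position of the sliding rail, nearer the robot (blue sleeve on the drawer's square cross tube, with the second angle rail), m: grows towards the fixed rail (-y of its axes). Gap between the two guides = 0.156 minus this value. Six countersunk holes in the tube's top: 0, 0.015, 0.03, 0.045, 0.06, 0.075, about 1 mm play. Starts locked in one of the first three. Unlocked, it slides with a light drag.
- plunger (a joint): Lift of the spring plunger on the sleeve, m: 0 with the pin fully down in a hole, 0.014 at the upper stop. Above 0.009 the pin is clear of the tube and the sleeve slides freely; let go within a few mm of a hole, the spring drives the pin down into it. The spring pulls down with 5 N at 0 and 8 N at 0.012.
- knob (a point): Centre of the plunger's red round knob: upright cylinder 23 mm across, 23 mm high, 117 mm above the table when the pin is home. Rises with the plunger, travels with the sliding rail. Under it a bushing 16 mm across, and the sleeve's top 24 mm below this point. The front panel's inner face is 45 mm from the knob's axis. Axes as the handle's.
- mat: Blue bench mat, 270 x 290 x 2 mm, fixed; origin at the centre of its underside. The boards start on it.
- tape: Bystander: yellow tape roll lying flat, 84 mm across, 24 mm high; origin under its centre.
- paste: Bystander: small jar of paste, 48 mm across, 45 mm high, green lid; origin under its centre.
- driver: Bystander: screwdriver lying flat, 160 mm long; origin under its middle.

How it is judged:
By the outcome, as a careful person would: the job done as asked, in the order asked, and still so for the second after the job is handed in, with the robot touching nothing.
Of board1, board2, board3, board4 only 2 to 4 are there at a start; the rules pass over those that are not, and their reading is None.
At some moment in a run one of board1, board2, board3, board4 may be knocked a few centimetres aside while the robot is not near it.
Once in a run the grip may slacken for a moment while it holds something.
It also fails if it takes over 210 s, if anything falls off the work surface, if the arm or the gripper's body presses on something with over 40 N, if the wrist force passes 120 N, or if a joint passes its speed limit or range.

## Working session

There is one attempt and no reset: what is moved stays moved. The work goes in short steps, Python scripts to look and compute and a tool call to move; the robot and the scene stay as the last step left them, time stands still between calls to the robot, and variables do not carry over. Pictures are saved under pics/ and viewed, about 12 in all and at most 16, crops included, and the job is handed in when it is done.

Besides the shell and the picture viewer there is one more tool, called after "Call:" by a JSON object that holds its "api" and its "payload". apply_moves: Moves the arm, as the interface text tells. Shifts and turns lie within -1 to 1; 1 stands for 0.04 m of shift or 5 degrees of turn. Its arguments: {"type":"object","properties":{"commands":{"type":"array"},"claw":{"type":"number"}},"required":["commands"]}

```bash
mkdir -p pics; cat > h.py <<'E'
import numpy as np, cv2
from scipy.spatial.transform import Rotation as R
from cell import readout, eyes, finish_job
def snap(name,fn=None):
    d=eyes.get_image(name)
    if fn: cv2.imwrite('pics/'+fn,cv2.cvtColor(d['image'],cv2.COLOR_RGB2BGR))
    return d
def px2w(d,uv,z):
    K=np.array(d['mtx'],float);Rm=cv2.Rodrigues(np.array(d['rvec'],float))[0];t=np.array(d['tvec'],float).ravel()
    c=-Rm.T@t; r=Rm.T@np.linalg.inv(K)@np.array([uv[0],uv[1],1.])
    return c+r*(z-c[2])/r[2]
def w2px(d,p):
    return cv2.projectPoints(np.array(p,float).reshape(-1,1,3),np.array(d['rvec'],float),np.array(d['tvec'],float),np.array(d['mtx'],float),None)[0].reshape(-1,2)
def st():
    s=readout.read_state();print({k:np.round(s[k],3).tolist() for k in ('clock','eef_pos','tool_rot','force','width','qpos')});return s
E
python3 - <<'E'
from h import *
s=st();print(R.from_euler('xyz',s['tool_rot']).as_matrix().round(3))
for n in ('top','scene'):
    d=snap(n,n+'1.png');print(n,(-cv2.Rodrigues(np.array(d['rvec'],float))[0].T@np.array(d['tvec'],float).ravel()).round())
E
```

```text
{'clock': 0.0, 'eef_pos': [210.925, -614.163, 230.391], 'tool_rot': [-1.571, 0.002, -1.24], 'force': [-0.303, -0.324, -0.536], 'width': 85.39, 'qpos': [1.174, 0.629, 0.038, 1.518, -0.027, 0.996, -0.02]}
[[ 0.325 -0.001  0.946]
 [-0.946  0.002  0.325]
 [-0.002 -1.    -0.   ]]
top [ 381.   32. 1529.]
scene [1065. -235.  915.]
```

View pics/top1.png

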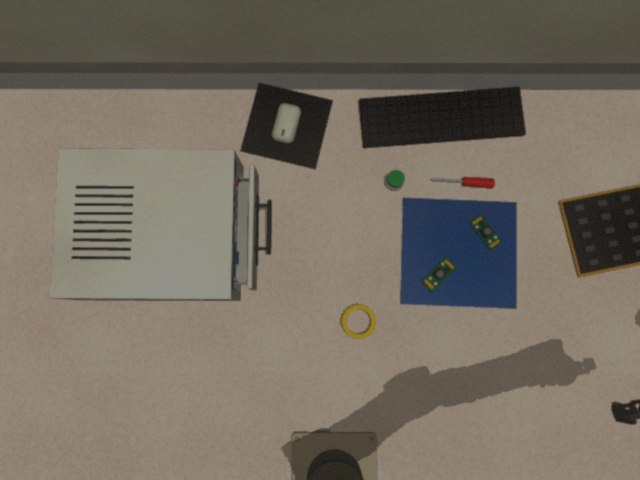

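View pics/scene1.png

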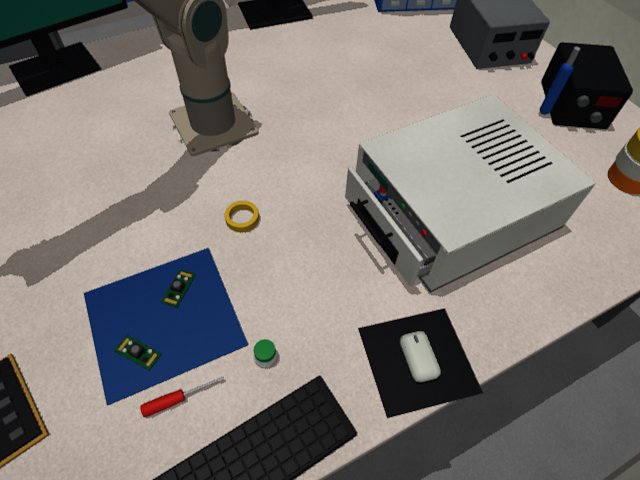

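The top view shows two boards on the mat, at (486,231) and (440,274). The drawer is slightly out at the left, its handle running from (268,201) to (268,253). The scene view agrees: two boards only, with the bystanders clear of them. Next I turn the pixels into positions.

```bash
python3 - <<'E'
from h import *
d=snap('top');im=d['image'];hsv=cv2.cvtColor(im,cv2.COLOR_RGB2HSV)
g=im.astype(int)
# handle
m=((g.sum(2)<150)).astype(np.uint8); roi=np.zeros_like(m);roi[190:265,255:280]=m[190:265,255:280]
ys,xs=np.nonzero(roi);print('handle px',xs.min(),xs.max(),ys.min(),ys.max())
col=roi.sum(0);print(dict((i,int(c)) for i,c in enumerate(col) if c))
bar=[x for x in range(255,280) if col[x]>35];cx=np.mean(bar)
yy=np.nonzero(roi[:,bar].sum(1))[0]
for r in (yy.min(),yy.mean(),yy.max()):print('handle',px2w(d,(cx,r),121).round(1))
# bar slope
tops=[np.mean(np.nonzero(roi[r])[0][-3:]) for r in yy[3:-3]];print('slope',np.polyfit(yy[3:-3],tops,1))
for uv in [(234,150),(234,299),(58,150),(50,298)]:print('oven corner',uv,px2w(d,uv,175).round(1))
# boards
gm=((hsv[...,0]>40)&(hsv[...,0]<85)&(hsv[...,1]>80)).astype(np.uint8);gm[:, :405]=0;gm[:190]=0;gm[310:]=0;gm[:,520:]=0
bl=((hsv[...,0]>100)&(hsv[...,0]<125)&(hsv[...,1]>150)).astype(np.uint8)
box=np.zeros_like(bl);box[203:303,406:512]=1
nb=cv2.morphologyEx(((1-bl)&box),cv2.MORPH_OPEN,np.ones((3,3),np.uint8))
n,l,s_,c=cv2.connectedComponentsWithStats(nb)
for i in range(1,n):
    if s_[i,4]<80: continue
    pts=np.argwhere(l==i)[:,::-1].astype(np.float32)
    w=np.array([px2w(d,p,5)[:2] for p in pts],np.float32)
    r=cv2.minAreaRect(w);b=cv2.boxPoints(r);e=max([(b[1]-b[0]),(b[2]-b[1])],key=np.linalg.norm)
    print('board',np.round(r[0],1),np.round(r[1],1),'long deg',np.degrees(np.arctan2(e[1],e[0])).round(1))
for n,uv,z in [('tape',(359,321),24),('jar',(396,178),45),('drvL',(431,180),10),('drvR',(494,183),10)]:print(n,px2w(d,uv,z).round())
E
```

```text
handle px 255 270 195 264
{255: 31, 256: 67, 257: 51, 258: 7, 259: 3, 260: 3, 261: 3, 262: 3, 263: 3, 264: 3, 265: 4, 266: 5, 267: 25, 268: 52, 269: 53, 270: 40}
handle [664.  164.8 121. ]
handle [582.2 163.7 121. ]
handle [501.7 162.7 121. ]
slope [-9.49710012e-02  2.88212511e+02]
oven corner (234, 150) [757.4 229.4 175. ]
oven corner (234, 299) [419.7 222.7 175. ]
oven corner (58, 150) [756.8 629.2 175. ]
oven corner (50, 298) [421.8 627.4 175. ]
board [ 542.2 -313.1] [250.  265.4] long deg -90.0
board [ 606.  -396.5] [122.6 111.1] long deg 0.1
tape [371. -62.  24.]
jar [ 723. -155.   45.]
drvL [ 726. -249.   10.]
drvR [ 718. -409.   10.]
```

```bash
cat >> h.py <<'E'
def plan(target,yaw_deg,s=None,maxmm=38,maxdeg=5.0):
    """rows (tool axes, units) to go to target xyz with tool pointing down, tool_rot yaw (tool x direction in world)"""
    s=s or readout.read_state();p=np.array(s['eef_pos'],float);R0=R.from_euler('xyz',s['tool_rot'])
    y=np.radians(yaw_deg);x=np.array([np.cos(y),np.sin(y),0]);yy=np.array([0,0,-1.])
    R1=R.from_matrix(np.c_[x,yy,np.cross(x,yy)])
    rv=(R0.inv()*R1).as_rotvec();dp=np.array(target)-p
    n=max(1,int(np.ceil(max(np.linalg.norm(dp)/maxmm,np.degrees(np.linalg.norm(rv))/maxdeg))))
    rows=[]
    for i in range(n):
        Ri=R0*R.from_rotvec(rv*i/n)
        rows.append(np.r_[Ri.inv().apply(dp/n)/40,np.degrees(rv)/n/5].round(2).tolist())
    print(n,'rows');[print(r) for r in rows[:8]] if n<=8 or np.linalg.norm(rv)>.03 else print('each',rows[0])
    return rows
E
python3 - <<'E'
from h import *
d=snap('top')
for uv in [(268.5,202),(268.5,227),(268.5,253)]:print(px2w(d,uv,121).round(1))
plan((580,160,230),-90)
E
```

```text
[647.3 154.  121. ]
[588.1 153.3 121. ]
[527.2 152.6 121. ]
23 rows
[-0.67, 0.0, 0.65, 0.0, 0.16, -0.0]
[-0.68, 0.0, 0.64, 0.0, 0.16, -0.0]
[-0.68, 0.0, 0.63, 0.0, 0.16, -0.0]
[-0.69, 0.0, 0.62, 0.0, 0.16, -0.0]
[-0.7, 0.0, 0.61, 0.0, 0.16, -0.0]
[-0.71, 0.0, 0.6, 0.0, 0.16, -0.0]
[-0.72, 0.0, 0.59, 0.0, 0.16, -0.0]
[-0.73, 0.0, 0.58, 0.0, 0.16, -0.0]
```

Call:
{"api": "apply_moves", "payload": {"commands": [[[-0.7,0,0.64,0,0.48,0],[-0.73,0,0.6,0,0.48,0],[-0.76,0,0.56,0,0.48,0],[-0.78,0,0.52,0,0.48,0],[-0.8,0,0.49,0,0.48,0],[-0.83,0,0.44,0,0.48,0],[-0.84,0,0.42,0,0.48,0],[-0.85,0,0.4,0,0.46,0]]], "claw": 34}}

```text
clock: 0.87
eef_pos: [324.9, -334.9, 226.8]
tool_rot: [-1.575, -0.005, -1.606]
force: [1.1, -0.2, -0.2]
width: 33.9
```

Call:
{"api": "apply_moves", "payload": {"commands": [[[-0.9,0,0.4,0,0,0],[-0.9,0,0.4,0,0,0],[-0.9,0,0.4,0,0,0],[-0.9,0,0.4,0,0,0],[-0.9,0,0.4,0,0,0],[-0.9,0,0.4,0,0,0],[-0.9,0,0.4,0,0,0],[-0.9,0,0.4,0,0,0]]]}}

```text
clock: 1.53
eef_pos: [467.3, -37.4, 226.0]
tool_rot: [-1.572, -0.006, -1.611]
force: [0.1, -0.2, -0.5]
width: 33.9
```

```bash
python3 - <<'E'
from h import *
s=st();plan((587,110,210),-90)
d=snap('wrist')
E
```

```text
{'clock': 1.533, 'eef_pos': [467.322, -37.396, 226.02], 'tool_rot': [-1.572, -0.006, -1.611], 'force': [0.101, -0.184, -0.514], 'width': 33.877, 'qpos': [-0.041, 0.381, 0.077, 2.012, -0.033, 0.751, -1.557]}
6 rows
[-0.63, 0.06, 0.47, 0.0, -0.08, 0.01]
[-0.63, 0.06, 0.48, 0.0, -0.08, 0.01]
[-0.63, 0.06, 0.48, 0.0, -0.08, 0.01]
[-0.62, 0.06, 0.49, 0.0, -0.08, 0.01]
[-0.62, 0.07, 0.49, 0.0, -0.08, 0.01]
[-0.62, 0.07, 0.49, 0.0, -0.08, 0.01]
```

Call:
{"api": "apply_moves", "payload": {"commands": [[[-0.63,0.06,0.47,0,-0.08,0],[-0.63,0.06,0.48,0,-0.08,0],[-0.63,0.06,0.48,0,-0.08,0],[-0.62,0.06,0.49,0,-0.08,0],[-0.62,0.07,0.5,0,-0.08,0],[-0.62,0.07,0.5,0,-0.08,0],[0,0,0,0,0,0]]]}}

```text
clock: 2.17
eef_pos: [592.8, 131.9, 209.8]
tool_rot: [-1.568, 0.003, -1.547]
force: [-0.3, 0.9, -0.2]
width: 34.0
```

```bash
python3 - <<'E'
from h import *
s=st();d=snap('wrist','w1.png');print(w2px(d,[(587,153,116),s['eef_pos']]).round())
d=snap('top');g=d['image'].astype(int).sum(2);print(g[222:232:3,258:276])
E
```

```text
{'clock': 2.167, 'eef_pos': [592.788, 131.894, 209.837], 'tool_rot': [-1.568, 0.003, -1.547], 'force': [-0.332, 0.95, -0.211], 'width': 33.963, 'qpos': [-0.291, 0.587, 0.044, 1.671, -0.034, 0.88, -1.781]}
[[281. 251.]
 [313. 314.]]
[[252 253 252 250 246 250 252 252 250 252 255 256 250 253 253 247 252 247]
 [240 251 244 248 253 257 258 257 255 252 256 248 246 254 250 252 254 257]
 [240 255 255 253 260 249 250 256 254 253 255 256 261 252 255 244 252 256]
 [245 250 244 251 252 248 251 254 253 247 258 258 257 254 256 254 247 245]]
```

View pics/w1.png

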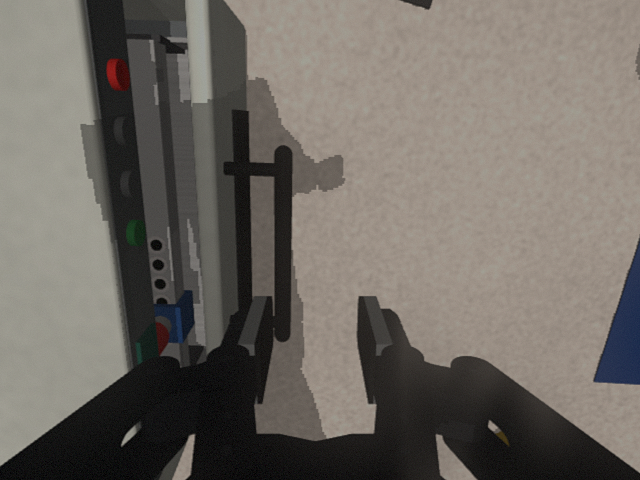

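The wrist view shows the handle bar from (284,150) to (282,338). The red knob is at about (163,335), with four free tube holes beyond the sleeve.

```bash
python3 - <<'E'
from h import *
s=st();d=snap('wrist')
for uv in [(284,152),(283,245),(282,338)]:print(px2w(d,uv,116).round(1))
a=px2w(d,(283,245),116)
print('knob',px2w(d,(163,335),128).round(1))
plan((a[0],a[1],150),-90)
E
```

```text
{'clock': 2.267, 'eef_pos': [589.916, 125.914, 209.871], 'tool_rot': [-1.571, -0.002, -1.552], 'force': [-0.682, -0.375, 0.177], 'width': 34.098, 'qpos': [-0.288, 0.584, 0.048, 1.678, -0.032, 0.882, -1.78]}
[646.2 144.2 116. ]
[588.3 145.2 116. ]
[521.  146.2 116. ]
knob [529.2 222.5 128. ]
2 rows
[-0.27, 0.75, -0.01, 0.01, 0.1, 0.02]
[-0.26, 0.75, -0.01, 0.01, 0.1, 0.02]
```

Call:
{"api": "apply_moves", "payload": {"commands": [[[-0.33,0.75,-0.02,0,0.1,0],[-0.33,0.75,-0.02,0,0.1,0],[0,0,0,0,0,0],[0,0,0,0,0,0]]], "claw": 26}}

```text
clock: 2.65
eef_pos: [587.6, 142.3, 151.5]
tool_rot: [-1.568, -0.007, -1.582]
force: [0.1, -0.1, -0.3]
width: 25.8
```

```bash
python3 - <<'E'
from h import *
s=st();d=snap('wrist','w2.png');print(w2px(d,[(588,152,116),(646,152,116),(530,152,116)]).round())
g=d['image'].astype(int).sum(2);
for r in (100,150,200):print(r,''.join('#' if v<130 else '.' for v in g[r,200:360]))
plan((588,152,105),-90)
E
```

```text
{'clock': 2.65, 'eef_pos': [587.645, 142.254, 151.482], 'tool_rot': [-1.568, -0.007, -1.582], 'force': [0.132, -0.117, -0.28], 'width': 25.841, 'qpos': [-0.323, 0.658, 0.055, 1.729, -0.038, 0.756, -1.833]}
[[293. 280.]
 [289. 160.]
 [296. 380.]]
100 .....................#########..................................................................................................................................
150 .........................####################...................................#####################...........................................................
200 ............................####################................................#######################.........................................................
2 rows
[-0.13, 0.58, 0.01, -0.01, -0.06, 0.04]
[-0.12, 0.58, 0.01, -0.01, -0.06, 0.04]
```

View pics/w2.png

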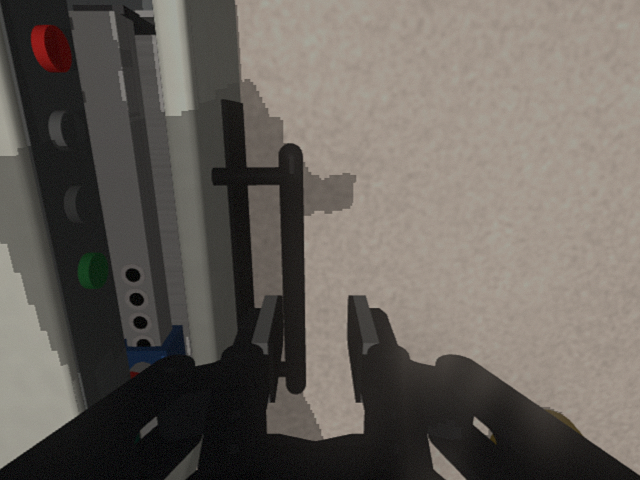

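The wrist view puts the bar at column 292, where y=152 projects, so the estimate holds. I go down and grip.

Call:
{"api": "apply_moves", "payload": {"commands": [[[-0.22,0,0,0,-0.1,0],[-0.04,0.55,0,0,0,0],[0,0.55,0,0,0,0],[0,0.05,0,0,0,0],[0,0,0,0,0,0]]], "claw": 26}}

```text
clock: 3.12
eef_pos: [593.2, 149.8, 113.6]
tool_rot: [-1.556, -0.005, -1.577]
force: [0.8, 0.1, 0.5]
width: 26.1
```

Call:
{"api": "apply_moves", "payload": {"commands": [[[0,0,0,0,0,0],[0,0,0,0,0,0],[0,0,0,0,0,0],[0,0,0,0,0,0]]], "claw": 0}}

```text
clock: 3.45
eef_pos: [593.8, 150.5, 115.7]
tool_rot: [-1.554, -0.003, -1.577]
force: [2.0, 1.3, -8.3]
width: 7.6
```

Call:
{"api": "apply_moves", "payload": {"commands": [[[0,0,0,0,0,0],[0,0,0,0,0,0],[0,0.2,-0.06,-0.1,0,0],[0,0.2,-0.06,-0.1,0,0],[0,0,0,0,0,0],[0,0,0,0,0,0]]], "claw": 26}}

```text
clock: 3.95
eef_pos: [591.5, 149.7, 102.1]
tool_rot: [-1.567, -0.003, -1.578]
force: [0.2, -0.6, -1.0]
width: 25.8
```

Call:
{"api": "apply_moves", "payload": {"commands": [[[0,0,0,0,0,0],[0,0,0,0,0,0],[0,0,0,0,0,0],[0,0,0,0,0,0]]], "claw": 0}}

```text
clock: 4.28
eef_pos: [591.5, 149.9, 102.2]
tool_rot: [-1.567, -0.003, -1.578]
force: [-0.2, -0.3, -1.4]
width: 8.4
```

Gripped. Now I pull the drawer out along tool +x (world -y).

Call:
{"api": "apply_moves", "payload": {"commands": [[[0.3,0,0,0,0,0],[0.7,0,0,0,0,0],[0.9,0,0,0,0,0],[0.9,0,0,0,0,0],[0.9,0,0,0,0,0],[0.8,0,0,0,0,0],[0.6,0,0,0,0,0],[0.3,0,0,0,0,0]]]}}

```text
clock: 4.95
eef_pos: [590.3, -42.9, 102.2]
tool_rot: [-1.566, 0.031, -1.558]
force: [1.5, 1.8, -2.3]
width: 8.8
```

Call:
{"api": "apply_moves", "payload": {"commands": [[[0.4,0,0,0,0,0],[0.4,0,0,0,0,0],[0.35,0,0,0,0,0],[0.3,0,0,0,0,0]]]}}

```text
clock: 5.28
eef_pos: [590.1, -99.1, 102.1]
tool_rot: [-1.567, 0.04, -1.561]
force: [-1.1, 3.7, 3.9]
width: 8.6
```

Call:
{"api": "apply_moves", "payload": {"commands": [[[0.3,0,0,0,0,0],[0.3,0,0,0,0,0],[0.3,0,0,0,0,0],[0.3,0,0,0,0,0]]]}}

```text
clock: 5.62
eef_pos: [590.0, -105.9, 101.8]
tool_rot: [-1.574, 0.095, -1.544]
force: [-2.5, 22.2, 6.0]
width: 8.7
```

Call:
{"api": "apply_moves", "payload": {"commands": [[[0.2,0,0,0,0,0],[0.2,0,0,0,0,0]]]}}

```text
clock: 5.78
eef_pos: [590.0, -105.5, 101.8]
tool_rot: [-1.577, 0.116, -1.534]
force: [-3.0, 14.3, 8.1]
width: 8.1
```

Call:
{"api": "apply_moves", "payload": {"commands": [[[0,0,0,0,0,0],[0,0,0,0,0,0],[0,-0.5,0,0,0,0],[0,-0.9,0,0,0,0],[0,-0.9,0,0,0,0],[0,-0.6,0,0,0,0],[0,0,0,0,0,0]]], "claw": 28}}

```text
clock: 6.37
eef_pos: [590.0, -123.9, 218.2]
tool_rot: [-1.583, 0.112, -1.533]
force: [0.4, 0.1, -0.6]
width: 27.9
```

```bash
python3 - <<'E'
from h import *
s=st();plan((555,-90,240),0)
d=snap('top','t2.png')
im=cv2.cvtColor(d['image'],cv2.COLOR_RGB2BGR)[130:330,200:540];cv2.imwrite('pics/t2c.png',cv2.resize(im,None,fx=2.3,fy=2.3,interpolation=cv2.INTER_CUBIC))
E
```

```text
{'clock': 6.367, 'eef_pos': [590.005, -123.892, 218.18], 'tool_rot': [-1.583, 0.112, -1.533], 'force': [0.416, 0.069, -0.622], 'width': 27.877, 'qpos': [0.291, 0.598, -0.113, 1.628, -0.052, 0.957, -1.305]}
18 rows
[-0.05, -0.02, -0.05, -0.05, -0.97, -0.06]
[-0.06, -0.02, -0.04, -0.05, -0.97, -0.06]
[-0.06, -0.02, -0.04, -0.05, -0.97, -0.06]
[-0.06, -0.02, -0.03, -0.05, -0.97, -0.06]
[-0.06, -0.02, -0.03, -0.05, -0.97, -0.06]
[-0.07, -0.02, -0.02, -0.05, -0.97, -0.06]
[-0.07, -0.03, -0.02, -0.05, -0.97, -0.06]
[-0.07, -0.03, -0.01, -0.05, -0.97, -0.06]
```

View pics/t2c.png

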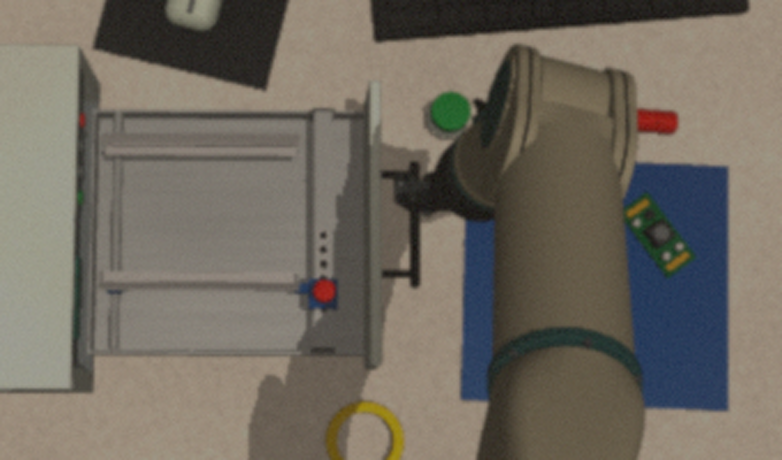

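The crop shows the drawer fully out. The knob is at (325,291), with free holes at (323,235), (323,249), (323,265) and probably (323,279). The rails lie on rows about 152 and 279.

```bash
python3 - <<'E'
from h import *
d=snap('top');f=lambda u,v,z:px2w(d,(200+u/2.3,130+v/2.3),z).round(1)
print('knob',f(325,291,128));print([f(323,v,93) for v in (235,249,265,279)])
print('rails top',[f(u,v,103) for u,v in ((200,147),(200,157),(200,272),(200,286),(105,152),(295,152),(105,279),(295,279))])
im=d['image'].astype(int)
u=int(200+323/2.3);print(im[226:262,u-1:u+2].sum((1,2))//3)
u=int(200+200/2.3);print(im[180:270,u-3:u+4].sum((1,2))//7)
E
```

```text
knob [518.5 -15.9 128. ]
[array([580. , -15.2,  93. ]), array([565.4, -15.1,  93. ]), array([548.8, -15.1,  93. ]), array([534.3, -15. ,  93. ])]
rails top [array([670.3, 112. , 103. ]), array([659.8, 111.9, 103. ]), array([540.3, 110.9, 103. ]), array([526. , 110.8, 103. ]), array([664.9, 210. , 103. ]), array([665.2,  13.8, 103. ]), array([533.1, 207.7, 103. ]), array([533.2,  13.9, 103. ])]
[367 366 370 369 333 236 194 269 361 368 342 250 183 239 342 376 352 265
 189 199 285 348 370 312 206 180 196 205 207 215 220 227 224 222 188 159]
[197 258 331 358 366 359 357 344 321 311 309 320 324 306 363 385 377 327
 262 270 334 355 357 359 358 352 354 356 358 359 355 357 356 350 352 353
 358 357 353 357 353 355 353 352 346 348 349 352 354 353 350 353 354 356
 359 364 359 362 360 363 363 367 368 364 367 369 369 366 372 396 400 381
 327 287 287 320 355 375 385 388 385 390 388 395 392 388 383 382 381 383]
```

Call:
{"api": "apply_moves", "payload": {"commands": [[[0,0,0,0,-1,-0.2],[0,0,0,0,-1,-0.2],[0,0,0,0,-1,-0.2],[0,0,0,0,-1,-0.2],[0,0,0,0,-1,0],[0,0,0,0,-1,0],[0,0,0,0,-1,0],[0,0,0,0,-1,0]]], "claw": 45}}

```text
clock: 7.13
eef_pos: [579.5, -125.7, 200.7]
tool_rot: [-1.563, 0.049, -0.803]
force: [0.1, -0.5, -0.0]
width: 44.8
```

Call:
{"api": "apply_moves", "payload": {"commands": [[[0,0,0,0,-1,0],[0,0,0,0,-1,0],[0,0,0,0,-1,0],[0,0,0,0,-1,0],[0,0,0,0,-1,0],[0,0,0,0,-1,0],[0,0,0,0,-1,0],[0,0,0,0,0,0]]]}}

```text
clock: 7.8
eef_pos: [569.8, -127.3, 184.5]
tool_rot: [-1.536, 0.06, -0.155]
force: [-0.1, -0.2, -0.1]
width: 44.6
```

```bash
python3 - <<'E'
from h import *
s=st();plan((525,-60,230),0)
E
```

```text
{'clock': 7.8, 'eef_pos': [569.809, -127.303, 184.526], 'tool_rot': [-1.536, 0.06, -0.155], 'force': [-0.086, -0.231, -0.109], 'width': 44.647, 'qpos': [0.469, 0.652, -0.451, 1.688, 0.287, 0.931, -0.244]}
3 rows
[-0.48, -0.33, 0.51, -0.15, -0.6, -0.22]
[-0.44, -0.35, 0.53, -0.15, -0.6, -0.22]
[-0.41, -0.36, 0.55, -0.15, -0.6, -0.22]
```

Call:
{"api": "apply_moves", "payload": {"commands": [[[-0.5,-0.33,0.51,-0.15,-0.6,-0.22],[-0.48,-0.35,0.53,-0.15,-0.6,-0.22],[-0.45,-0.36,0.55,-0.15,-0.6,-0.22],[0,0,0,0,0,0],[0,0,0,0,0,0]]]}}

```text
clock: 8.22
eef_pos: [515.3, -59.5, 222.7]
tool_rot: [-1.571, 0.01, -0.008]
force: [0.1, -1.2, -0.3]
width: 44.9
```

```bash
python3 - <<'E'
from h import *
s=st();d=snap('wrist','w3.png');print(w2px(d,[(518.5,-15.9,128.5)]).round())
im=d['image'];h=cv2.cvtColor(im,cv2.COLOR_RGB2HSV);m=(((h[...,0]<8)|(h[...,0]>172))&(h[...,1]>150)&(h[...,2]>60)).astype(np.uint8)
n,l,S,c=cv2.connectedComponentsWithStats(m)
for i in range(1,n):
    if S[i,4]>200:print(S[i],c[i].round(),px2w(d,c[i],122).round(1))
E
```

```text
{'clock': 8.217, 'eef_pos': [515.294, -59.5, 222.703], 'tool_rot': [-1.571, 0.01, -0.008], 'force': [0.108, -1.235, -0.265], 'width': 44.894, 'qpos': [0.407, 0.496, -0.505, 1.872, 0.307, 0.861, -0.26]}
[[322. 173.]]
[ 303  151   37   39 1083] [321. 170.] [518.  -14.9 122. ]
```

View pics/w3.png

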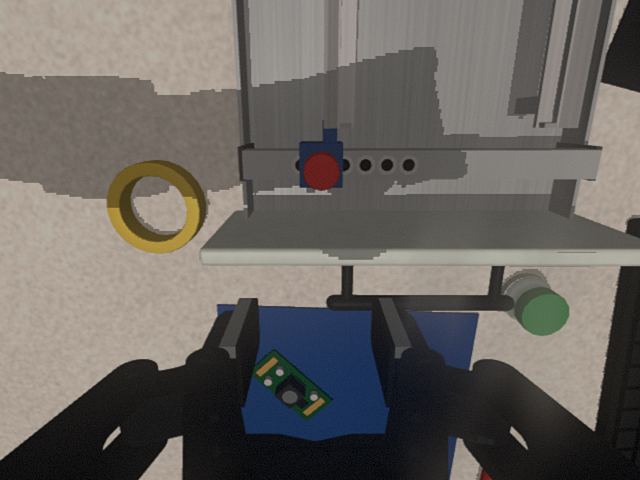

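The wrist view confirms the knob at (321,170). One hole is free on its left and four on its right, so the rail is locked at 0.015 and needs +45 mm.

Call:
{"api": "apply_moves", "payload": {"commands": [[[0.04,0.2,0.56,0,0,0],[0.04,0.3,0.56,0,0,0],[0,0.5,0,0,0,0],[0,0.5,0,0,0,0],[0,0.4,0,0,0,0],[0,0,0,0,0,0],[0,0,0,0,0,0]]]}}

```text
clock: 8.85
eef_pos: [521.0, -17.6, 138.9]
tool_rot: [-1.57, 0.014, -0.027]
force: [0.4, -0.3, 0.4]
width: 45.0
```

```bash
python3 - <<'E'
from h import *
s=st();d=snap('wrist','w4.png');plan((518,-15.3,103.5),0);print(w2px(d,[(518,-15.3,128.5)]))
im=d['image'];h=cv2.cvtColor(im,cv2.COLOR_RGB2HSV);m=(((h[...,0]<8)|(h[...,0]>172))&(h[...,1]>150)&(h[...,2]>60)).astype(np.uint8)
n,l,S,c=cv2.connectedComponentsWithStats(m)
for i in range(1,n):
    if S[i,4]>200:print(S[i],c[i].round(),px2w(d,c[i],125).round(1))
E
```

```text
{'clock': 8.85, 'eef_pos': [520.96, -17.608, 138.908], 'tool_rot': [-1.57, 0.014, -0.027], 'force': [0.379, -0.289, 0.412], 'width': 44.963, 'qpos': [0.271, 0.615, -0.435, 1.945, 0.394, 0.679, -0.435]}
1 rows
[-0.06, 0.89, 0.06, -0.0, -0.31, -0.16]
[[308.70626889 297.19664926]]
[ 284  257   51   62 2469] [310. 288.] [518.4 -12.6 125. ]
```

Call:
{"api": "apply_moves", "payload": {"commands": [[[-0.06,0.3,0.06,0,-0.3,-0.16],[0,0.35,0,0,0,0],[0,0.25,0,0,0,0],[0,0.05,0,0,0,0],[0,0,0,0,0,0],[0,0,0,0,0,0]]]}}

```text
clock: 9.4
eef_pos: [523.1, -17.9, 103.3]
tool_rot: [-1.571, -0.009, -0.008]
force: [-0.4, -0.7, 0.2]
width: 45.0
```

Call:
{"api": "apply_moves", "payload": {"commands": [[[0,0,0,0,0,0],[0,0,0,0,0,0],[0,0,0,0,0,0],[0,0,0,0,0,0],[0,0,0,0,0,0]]], "claw": 0}}

```text
clock: 9.82
eef_pos: [519.9, -18.2, 104.6]
tool_rot: [-1.573, -0.003, -0.009]
force: [-0.3, 0.6, -4.2]
width: 20.9
```

Call:
{"api": "apply_moves", "payload": {"commands": [[[0,-0.15,0,0,0,0],[0,-0.15,0,0,0,0],[0,-0.1,0,0,0,0],[0,0,0,0,0,0]]]}}

```text
clock: 10.15
eef_pos: [516.7, -18.2, 118.9]
tool_rot: [-1.571, 0.004, -0.009]
force: [-0.4, 1.0, -12.0]
width: 21.3
```

Call:
{"api": "apply_moves", "payload": {"commands": [[[0.25,0,0,0,0,0],[0.35,0,0,0,0,0],[0.35,0,0,0,0,0],[0.2,0,0,0,0,0],[0,0,0,0,0,0]]]}}

```text
clock: 10.57
eef_pos: [566.0, -18.4, 118.7]
tool_rot: [-1.57, 0.004, -0.009]
force: [1.0, 0.8, -8.9]
width: 20.7
```

Call:
{"api": "apply_moves", "payload": {"commands": [[[-0.03,0,0,0,0,0],[0,0.1,0,0,0,0],[0,0.1,0,0,0,0],[0,0,0,0,0,0]]]}}

```text
clock: 10.9
eef_pos: [564.4, -18.4, 110.2]
tool_rot: [-1.571, 0.004, -0.009]
force: [0.1, 0.6, -6.9]
width: 20.6
```

Call:
{"api": "apply_moves", "payload": {"commands": [[[0,0,0,0,0,0],[0,0,0,0,0,0],[0,0,0,0,0,0],[0,0,0,0,0,0]]], "claw": 45}}

```text
clock: 11.23
eef_pos: [566.2, -18.6, 113.3]
tool_rot: [-1.572, -0.001, -0.008]
force: [0.2, -0.5, -0.0]
width: 45.0
```

Call:
{"api": "apply_moves", "payload": {"commands": [[[0,-0.5,0,0,0,0],[0,-0.8,0,0,0,0],[0,-0.8,0,0,0,0],[0,-0.5,-0.5,0,0,0],[0,0,-0.5,0,0,0],[0,0,0,0,0,0],[0,0,0,0,0,0]]]}}

```text
clock: 11.82
eef_pos: [568.1, -58.0, 226.7]
tool_rot: [-1.573, -0.009, -0.005]
force: [0.5, 1.1, 0.8]
width: 44.6
```

```bash
python3 - <<'E'
from h import *
s=st();d=snap('wrist')
im=d['image'];h=cv2.cvtColor(im,cv2.COLOR_RGB2HSV);m=(((h[...,0]<8)|(h[...,0]>172))&(h[...,1]>150)&(h[...,2]>60)).astype(np.uint8)
n,l,S,c=cv2.connectedComponentsWithStats(m)
for i in range(1,n):
    if S[i,4]>200:print(S[i],c[i].round(),px2w(d,c[i],122).round(1));b=S[i]
x,y=int(b[0]),int(b[1]);cv2.imwrite('pics/w5.png',cv2.resize(cv2.cvtColor(im[max(0,y-150):y+100,max(0,x-200):x+200],cv2.COLOR_RGB2BGR),None,fx=2,fy=2))
print(max(0,x-200),max(0,y-150))
E
```

```text
{'clock': 11.817, 'eef_pos': [568.103, -57.963, 226.728], 'tool_rot': [-1.573, -0.009, -0.005], 'force': [0.458, 1.15, 0.799], 'width': 44.567, 'qpos': [0.376, 0.554, -0.499, 1.747, 0.327, 0.914, -0.266]}
[ 289  153   36   38 1048] [307. 172.] [563.9 -15.1 122. ]
[448 438  10  42 275] [451. 457.] [ 677.7 -243.6  122. ]
248 288
```

View pics/w5.png

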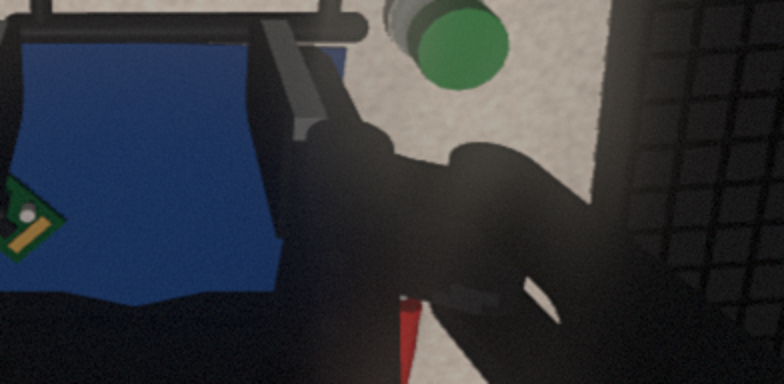

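That crop caught the screwdriver by mistake. Blob size and shift put the knob at x 563.9, 46 mm on and home. I crop again on the knob and rails.

```bash
python3 - <<'E'
from h import *
d=snap('wrist');cv2.imwrite('pics/w6.png',cv2.resize(cv2.cvtColor(d['image'][0:280,140:540],cv2.COLOR_RGB2BGR),None,fx=2,fy=2))
E
```

```text
(no output)
```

View pics/w6.png

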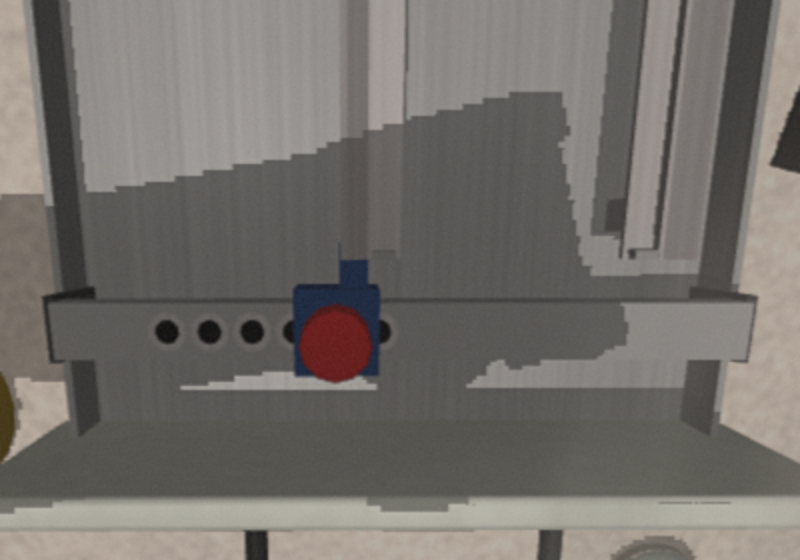

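Four holes now show on the left at (167…290,331) and one on the right at (385,331), so the rail is in the 0.060 hole. Next I locate the guides.

```bash
python3 - <<'E'
from h import *
d=snap('wrist');g=d['image'].astype(int).sum(2)
for row in (60,90,110):
    print('row',row)
    for lo,hi in ((300,350),(430,520)):
        l=g[row-1:row+2,lo:hi].mean(0)
        dd=np.abs(l[2:]-l[:-2])
        for i in range(1,len(dd)-1):
            if dd[i]>25 and dd[i]>=dd[i-1] and dd[i]>dd[i+1]:
                u=lo+i+1;print(u,int(l[i]),int(l[i+2]),'z90',px2w(d,(u,row),90)[:2].round(1),'z103',px2w(d,(u,row),103)[:2].round(1))
for uv in ((375/2+140,250/2),(640/2+140,252/2)):print('front end',px2w(d,uv,90).round(1),px2w(d,uv,97).round(1))
E
```

```text
row 60
311 438 381 z90 [565.9  53.2] z103 [565.9  51.6]
315 364 322 z90 [568.5  53.2] z103 [568.4  51.6]
325 332 448 z90 [575.   53.2] z103 [574.6  51.6]
342 486 315 z90 [586.   53.2] z103 [585.1  51.6]
346 377 281 z90 [588.6  53.2] z103 [587.6  51.6]
442 383 272 z90 [651.1  53. ] z103 [647.2  51.3]
457 287 201 z90 [660.9  52.9] z103 [656.5  51.3]
459 201 414 z90 [662.2  52.9] z103 [657.8  51.3]
474 449 220 z90 [672.   52.9] z103 [667.1  51.3]
478 187 414 z90 [674.6  52.9] z103 [669.6  51.3]
481 409 356 z90 [676.6  52.9] z103 [671.5  51.3]
498 356 394 z90 [687.7  52.8] z103 [682.   51.2]
500 394 226 z90 [689.   52.8] z103 [683.3  51.2]
row 90
325 257 290 z90 [575.1  35. ] z103 [574.7  34.2]
341 310 278 z90 [585.7  34.9] z103 [584.8  34.2]
439 405 274 z90 [650.9  34.7] z103 [646.9  33.9]
456 196 423 z90 [662.2  34.6] z103 [657.7  33.9]
471 414 194 z90 [672.2  34.6] z103 [667.3  33.9]
474 178 384 z90 [674.2  34.6] z103 [669.2  33.9]
477 434 353 z90 [676.2  34.6] z103 [671.1  33.8]
494 359 393 z90 [687.5  34.6] z103 [681.9  33.8]
496 393 242 z90 [688.9  34.5] z103 [683.2  33.8]
514 198 363 z90 [700.9  34.5] z103 [694.6  33.8]
row 110
325 253 291 z90 [575.1  22.4] z103 [574.7  22.2]
341 303 271 z90 [585.9  22.3] z103 [585.   22.2]
437 406 265 z90 [650.7  22.1] z103 [646.7  21.9]
444 260 197 z90 [655.4  22.1] z103 [651.3  21.9]
454 197 424 z90 [662.2  22. ] z103 [657.7  21.9]
468 438 243 z90 [671.6  22. ] z103 [666.7  21.8]
472 185 412 z90 [674.3  22. ] z103 [669.3  21.8]
475 419 353 z90 [676.4  22. ] z103 [671.2  21.8]
491 355 384 z90 [687.2  21.9] z103 [681.6  21.8]
494 381 212 z90 [689.2  21.9] z103 [683.5  21.8]
512 245 402 z90 [701.4  21.9] z103 [695.1  21.7]
516 403 487 z90 [704.1  21.9] z103 [697.7  21.7]
front end [576.8  12.7  90. ] [576.6  12.8  97. ]
front end [667.3  11.6  90. ] [664.8  11.8  97. ]
```

```bash
cat >> h.py <<'E'
def boards(d,zb=2+1.5):
    """board centre/long-axis angle from camera image d via edge of the board (not blue, on mat) in world plane"""
    im=d['image'];h=cv2.cvtColor(im,cv2.COLOR_RGB2HSV)
    green=((h[...,0]>45)&(h[...,0]<90)&(h[...,1]>90)&(h[...,2]>25)).astype(np.uint8)
    gold=((h[...,0]>10)&(h[...,0]<30)&(h[...,1]>80)&(h[...,2]>80)).astype(np.uint8)
    m=cv2.morphologyEx(green|gold,cv2.MORPH_CLOSE,np.ones((5,5),np.uint8))
    n,l,S,c=cv2.connectedComponentsWithStats(m);out=[]
    for i in range(1,n):
        if S[i,4]<60: continue
        pts=np.argwhere(l==i)[:,::-1].astype(float)
        w=np.array([px2w(d,p,zb+1.5)[:2] for p in pts],np.float32)
        r=cv2.minAreaRect(w);b=cv2.boxPoints(r);e=max([(b[1]-b[0]),(b[2]-b[1])],key=np.linalg.norm)
        if 70<max(r[1])<110 and min(r[1])>28: out.append((np.array(r[0]),np.degrees(np.arctan2(e[1],e[0])),r[1]));print('board',np.round(r[0],1),np.round(r[1],1),round(float(out[-1][1]),1),S[i][:4])
    return out
E
python3 - <<'E'
from h import *
d=snap('top');boards(d)
print(px2w(d,(440,274),19),px2w(d,(486,231),19))
st()
E
```

```text
board [ 593.5 -383.9] [88.4 39.3] 35.3 [469 214  33  37]
board [370.6 -60.8] [84.2 83.3] 90.0 [341 304  35  35]
[ 485.78643721 -263.96403804   19.        ] [ 593.45168398 -381.93480678   19.        ]
{'clock': 12.017, 'eef_pos': [566.986, -56.921, 224.985], 'tool_rot': [-1.572, -0.005, -0.003], 'force': [0.321, -0.768, 0.309], 'width': 44.817, 'qpos': [0.374, 0.556, -0.499, 1.749, 0.327, 0.914, -0.265]}
```

```bash
sed -i 's/rows\[:8\]/rows/' h.py; python3 - <<'E'
from h import *
plan((622,-425,205),35,maxmm=39)
E
```

```text
10 rows
[0.14, 0.05, -0.92, 0.0, -0.7, 0.01]
[0.08, 0.05, -0.93, 0.0, -0.7, 0.01]
[0.03, 0.05, -0.93, 0.0, -0.7, 0.01]
[-0.03, 0.05, -0.93, 0.0, -0.7, 0.01]
[-0.09, 0.05, -0.93, 0.0, -0.7, 0.01]
[-0.14, 0.05, -0.92, 0.0, -0.7, 0.01]
[-0.2, 0.05, -0.91, 0.0, -0.7, 0.01]
[-0.26, 0.05, -0.89, 0.0, -0.7, 0.01]
[-0.31, 0.05, -0.88, 0.0, -0.7, 0.01]
[-0.36, 0.05, -0.86, 0.0, -0.7, 0.01]
```

Call:
{"api": "apply_moves", "payload": {"commands": [[[0.14,0.05,-0.92,0,-0.7,0],[0.08,0.05,-0.93,0,-0.7,0],[0.03,0.05,-0.93,0,-0.7,0],[-0.03,0.05,-0.93,0,-0.7,0],[-0.09,0.05,-0.93,0,-0.7,0],[-0.14,0.05,-0.92,0,-0.7,0],[-0.2,0.05,-0.9,0,-0.7,0],[-0.26,0.05,-0.9,0,-0.7,0]]], "claw": 45}}

```text
clock: 12.68
eef_pos: [621.0, -336.6, 202.5]
tool_rot: [-1.558, -0.006, 0.544]
force: [0.5, 0.4, 0.6]
width: 45.1
```

Call:
{"api": "apply_moves", "payload": {"commands": [[[-0.31,0.05,-0.88,0,-0.7,0],[-0.36,0.05,-0.86,0,-0.7,0],[0,0,0,0,0,0],[0,0,0,0,0,0]]]}}

```text
clock: 13.02
eef_pos: [635.1, -420.1, 189.2]
tool_rot: [-1.555, -0.004, 0.666]
force: [-0.4, 1.5, 1.0]
width: 44.8
```

```bash
python3 - <<'E'
from h import *
s=st();d=snap('wrist','w7.png');boards(d);print(w2px(d,[(593,-384,19)]))
boards(snap('top'))
E
```

```text
{'clock': 13.017, 'eef_pos': [635.12, -420.122, 189.202], 'tool_rot': [-1.555, -0.004, 0.666], 'force': [-0.439, 1.483, 0.97], 'width': 44.811, 'qpos': [0.828, 0.918, -0.635, 1.152, 0.51, 1.237, 0.886]}
board [ 591.  -385.4] [89.3 40. ] 35.3 [244 121 112  55]
[[301.29379658 150.09943138]]
board [ 593.5 -383.9] [88.4 39.3] 35.3 [470 215  32  35]
board [ 487.4 -262.4] [38.4 87.9] -45.8 [421 257  36  33]
board [370.6 -60.8] [84.2 83.3] 90.0 [341 304  35  35]
```

View pics/w7.png

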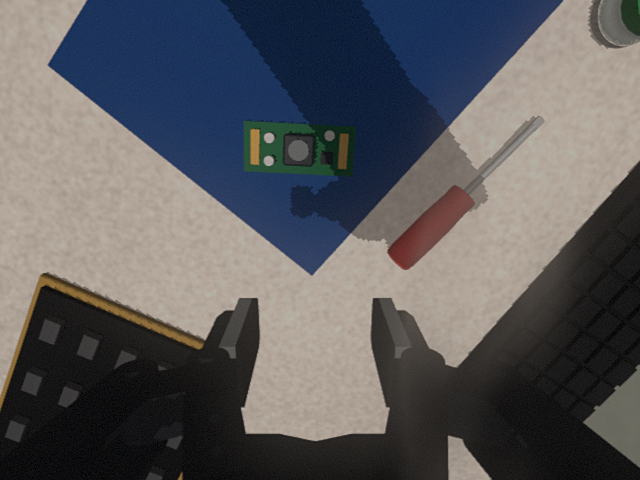

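The wrist view shows the board at (298,148), almost square to the tool, with the screwdriver at (430,230) well clear. I go above it.

```bash
python3 - <<'E'
from h import *
plan((591.5,-385,70),35.3)
E
```

```text
4 rows
[-0.08, 0.75, 0.33, -0.05, 0.15, 0.0]
[-0.08, 0.75, 0.33, -0.05, 0.15, 0.0]
[-0.08, 0.75, 0.33, -0.05, 0.15, 0.0]
[-0.09, 0.75, 0.33, -0.05, 0.15, 0.0]
```

Call:
{"api": "apply_moves", "payload": {"commands": [[[-0.08,0.5,0.33,-0.05,0.15,0],[-0.08,0.75,0.33,-0.05,0.15,0],[-0.08,0.75,0.33,-0.05,0.15,0],[-0.09,0.7,0.33,-0.05,0.15,0],[0,0.2,0,0,0,0],[0,0,0,0,0,0],[0,0,0,0,0,0]]]}}

```text
clock: 13.7
eef_pos: [595.8, -370.4, 74.9]
tool_rot: [-1.574, -0.008, 0.627]
force: [1.0, 0.0, -0.1]
width: 45.2
```

```bash
python3 - <<'E'
from h import *
s=st();d=snap('wrist');boards(d);plan((591.5,-385,9),35.3)
print(w2px(d,[(591.5,-385,21)]).round())
h=d['image'].astype(int).sum(2)
cv2.imwrite('pics/w8.png',cv2.cvtColor(d['image'][150:480,120:520],cv2.COLOR_RGB2BGR))
E
```

```text
{'clock': 13.7, 'eef_pos': [595.782, -370.358, 74.924], 'tool_rot': [-1.574, -0.008, 0.627], 'force': [0.968, 0.022, -0.137], 'width': 45.164, 'qpos': [0.822, 0.938, -0.575, 1.472, 0.586, 0.9, 0.694]}
board [ 590.8 -385.2] [89.7 40.7] 35.5 [214 237 158  66]
2 rows
[-0.17, 0.83, -0.1, 0.03, 0.06, 0.05]
[-0.16, 0.83, -0.11, 0.03, 0.06, 0.05]
[[293. 282.]]
```

View pics/w8.png

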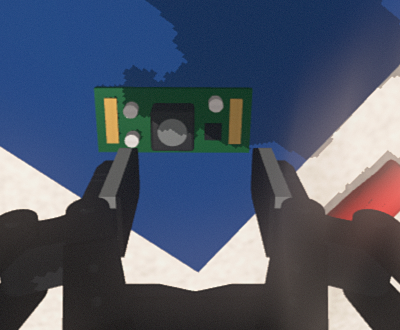

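The crop shows the inductor at (173,127), between the open fingers, with low parts beside it. I descend so the tips stop 7 mm above the board.

Call:
{"api": "apply_moves", "payload": {"commands": [[[-0.17,0.4,-0.1,0,0,0],[-0.15,0.5,-0.11,0,0.06,0],[0,0.45,0,0,0,0],[0,0.15,0,0,0,0],[0,0,0,0,0,0],[0,0,0,0,0,0]]], "claw": 38}}

```text
clock: 14.25
eef_pos: [600.1, -392.7, 19.5]
tool_rot: [-1.593, -0.017, 0.619]
force: [0.4, -0.3, 0.0]
width: 37.9
```

```bash
python3 - <<'E'
from h import *
s=st();plan((591.2,-385.1,11),35.4)
E
```

```text
{'clock': 14.25, 'eef_pos': [600.144, -392.674, 19.543], 'tool_rot': [-1.593, -0.017, 0.619], 'force': [0.363, -0.258, 0.025], 'width': 37.885, 'qpos': [0.824, 1.015, -0.538, 1.46, 0.632, 0.814, 0.684]}
1 rows
[-0.08, 0.21, 0.29, 0.25, 0.01, 0.19]
```

Call:
{"api": "apply_moves", "payload": {"commands": [[[-0.08,0,0.29,0.25,0,0.19],[0,0,0,0,0,0],[0,0.12,0,0,0,0],[0,0.08,0,0,0,0],[0,0,0,0,0,0]]]}}

```text
clock: 14.67
eef_pos: [592.6, -385.3, 14.7]
tool_rot: [-1.574, -0.001, 0.618]
force: [0.2, 0.4, -0.1]
width: 37.9
```

```bash
python3 - <<'E'
from h import *
s=st();plan((591.2,-385.1,11),35.4)
d=snap('wrist');cv2.imwrite('pics/w9.png',cv2.cvtColor(d['image'][150:480,120:520],cv2.COLOR_RGB2BGR))
E
```

```text
{'clock': 14.667, 'eef_pos': [592.568, -385.336, 14.745], 'tool_rot': [-1.574, -0.001, 0.618], 'force': [0.196, 0.446, -0.058], 'width': 37.894, 'qpos': [0.816, 1.018, -0.533, 1.469, 0.629, 0.826, 0.677]}
1 rows
[-0.02, 0.09, 0.02, 0.04, 0.01, 0.02]
```

Aligned. I go 3 mm lower and grip.

Call:
{"api": "apply_moves", "payload": {"commands": [[[-0.03,0.1,0.02,0,0,0],[0,0,0,0,0,0],[0,0,0,0,0,0]]]}}

```text
clock: 14.97
eef_pos: [591.5, -385.4, 10.9]
tool_rot: [-1.575, -0.002, 0.619]
force: [0.2, -0.3, -0.3]
width: 37.9
```

Call:
{"api": "apply_moves", "payload": {"commands": [[[0,0,0,0,0,0],[0,0,0,0,0,0],[0,0,0,0,0,0],[0,0,0,0,0,0]]], "claw": 0}}

```text
clock: 15.3
eef_pos: [591.5, -385.6, 11.2]
tool_rot: [-1.575, -0.002, 0.618]
force: [-0.2, 0.0, -0.1]
width: 22.2
```

Call:
{"api": "apply_moves", "payload": {"commands": [[[0,-0.3,0,0,0,0],[0,-0.6,0,0,0,0],[0,-0.9,0,0,0,0],[0,-0.9,0,0,0,0],[0,-0.9,0,0,0,0],[0,-0.7,0,0,0,0],[0,-0.3,0,0,0,0],[0,0,0,0,0,0]]]}}

```text
clock: 15.97
eef_pos: [589.6, -383.4, 205.9]
tool_rot: [-1.571, -0.001, 0.621]
force: [0.3, 0.4, 0.2]
width: 21.9
```

```bash
python3 - <<'E'
from h import *
s=st();plan((624,110,185),0,maxmm=39)
E
```

```text
{'clock': 15.967, 'eef_pos': [589.567, -383.447, 205.926], 'tool_rot': [-1.571, -0.001, 0.621], 'force': [0.31, 0.356, 0.232], 'width': 21.927, 'qpos': [0.863, 0.804, -0.64, 1.362, 0.493, 1.135, 0.784]}
13 rows
[0.61, 0.04, 0.73, -0.0, 0.55, 0.0]
[0.57, 0.04, 0.76, -0.0, 0.55, 0.0]
[0.53, 0.04, 0.79, -0.0, 0.55, 0.0]
[0.49, 0.04, 0.81, -0.0, 0.55, 0.0]
[0.46, 0.04, 0.84, -0.0, 0.55, 0.0]
[0.42, 0.04, 0.86, -0.0, 0.55, 0.0]
[0.37, 0.04, 0.87, -0.0, 0.55, 0.0]
[0.33, 0.04, 0.89, -0.0, 0.55, 0.0]
[0.29, 0.04, 0.91, -0.0, 0.55, 0.0]
[0.25, 0.04, 0.92, -0.0, 0.55, 0.0]
[0.2, 0.04, 0.93, -0.0, 0.55, 0.0]
[0.16, 0.04, 0.94, -0.0, 0.55, 0.0]
[0.11, 0.04, 0.94, -0.0, 0.55, 0.0]
```

Call:
{"api": "apply_moves", "payload": {"commands": [[[0.6,0,0.73,0,0.55,0],[0.57,0,0.76,0,0.55,0],[0.53,0,0.79,0,0.55,0],[0.49,0,0.81,0,0.55,0],[0.46,0,0.84,0,0.55,0],[0.42,0,0.86,0,0.55,0],[0.37,0,0.87,0,0.55,0],[0.33,0,0.89,0,0.55,0]]]}}

```text
clock: 16.63
eef_pos: [610.3, -85.3, 200.9]
tool_rot: [-1.578, 0.005, 0.195]
force: [0.6, 0.2, -1.1]
width: 22.0
```

Call:
{"api": "apply_moves", "payload": {"commands": [[[0.28,0,0.9,0,0.55,0],[0.24,0,0.9,0,0.55,0],[0.2,0,0.9,0,0.55,0],[0.15,0,0.9,0,0.55,0],[0.1,0,0.6,0,0.55,0],[0,0,0,0,0,0],[0,0,0,0,0,0]]]}}

```text
clock: 17.22
eef_pos: [625.6, 108.8, 194.9]
tool_rot: [-1.573, 0.012, -0.042]
force: [-0.5, -0.6, -1.0]
width: 22.0
```

```bash
python3 - <<'E'
from h import *
s=st();plan((624,110,150),0,maxmm=39)
d=snap('wrist','w10.png');boards(d,s['eef_pos'][2]-9+1.5)
E
```

```text
{'clock': 17.217, 'eef_pos': [625.635, 108.79, 194.858], 'tool_rot': [-1.573, 0.012, -0.042], 'force': [-0.531, -0.619, -0.987], 'width': 22.032, 'qpos': [0.05, 0.685, -0.453, 1.579, 0.34, 0.97, -0.553]}
2 rows
[-0.01, 0.56, 0.02, 0.01, -0.24, -0.07]
[-0.02, 0.56, 0.02, 0.01, -0.24, -0.07]
board [622.5 108.9] [40.2 84.5] -2.1 [205 262 207  87]
```

View pics/w10.png

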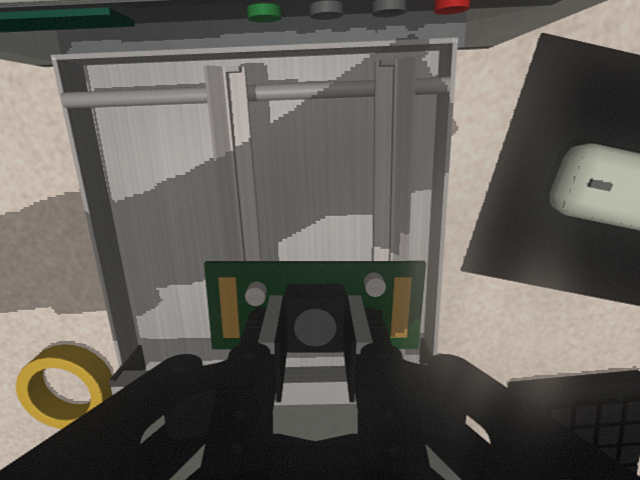

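The board is held level and centred in the fingers, its top edge running from (206,262) to (425,262). The rails lie ahead at columns about 240 and 385. I align and go lower.

Call:
{"api": "apply_moves", "payload": {"commands": [[[-0.02,0.45,0.03,0,-0.24,-0.07],[-0.02,0.55,0,0,-0.24,-0.07],[0,0.45,0,0,0,0],[0,0.1,0,0,0,0],[0,0,0,0,0,0],[0,0,0,0,0,0]]]}}

```text
clock: 17.77
eef_pos: [623.6, 100.6, 130.4]
tool_rot: [-1.576, 0.001, -0.006]
force: [0.1, 1.0, -0.2]
width: 22.1
```

```bash
python3 - <<'E'
from h import *
s=st();plan((624,110,115),0,maxmm=39)
d=snap('wrist','w11.png');zb=s['eef_pos'][2]-9.2+3
print(w2px(d,[(624-45,130,zb),(624+45,130,zb),(576,130,90),(672,130,90),(586,130,90),(662,130,90)]).round())
cv2.imwrite('pics/w11.png',cv2.resize(cv2.cvtColor(d['image'][150:430,130:520],cv2.COLOR_RGB2BGR),None,fx=2,fy=2))
E
```

```text
{'clock': 17.767, 'eef_pos': [623.616, 100.622, 130.384], 'tool_rot': [-1.576, 0.001, -0.006], 'force': [0.118, 1.038, -0.209], 'width': 22.125, 'qpos': [0.045, 0.752, -0.426, 1.654, 0.401, 0.827, -0.561]}
1 rows
[0.01, 0.38, 0.24, 0.06, -0.07, -0.01]
[[203. 240.]
 [429. 239.]
 [216. 219.]
 [416. 218.]
 [237. 219.]
 [395. 218.]]
```

View pics/w11.png

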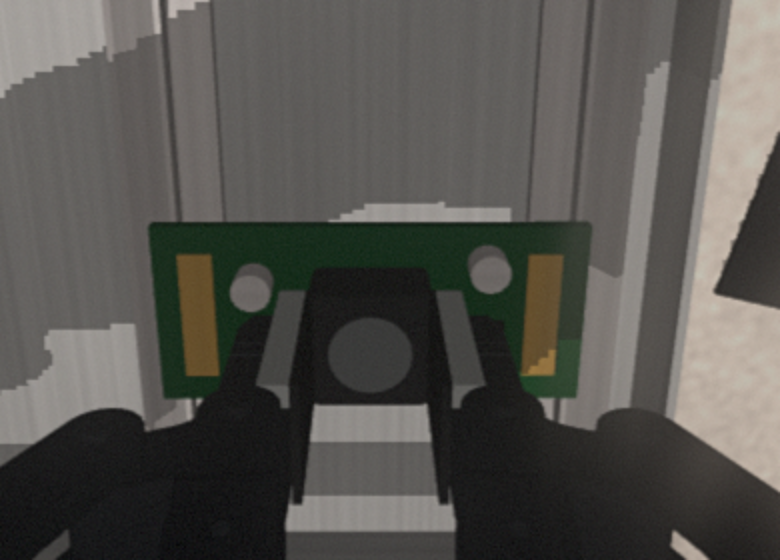

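The board is square to the rails. Its edges (crop columns 150 and 591) lie symmetric about the ledges (columns 219 and 535) to about 1 mm. I set the centre x to 625 and lower it.

Call:
{"api": "apply_moves", "payload": {"commands": [[[0.03,0.2,0.23,0.06,-0.07,0],[0,0.2,0,0,0,0],[0,0,0,0,0,0],[0,0,0,0,0,0]]]}}

```text
clock: 18.15
eef_pos: [627.7, 110.2, 116.2]
tool_rot: [-1.569, -0.005, -0.001]
force: [-0.1, -0.5, -0.0]
width: 21.9
```

```bash
python3 - <<'E'
from h import *
s=st();plan((625,s['eef_pos'][1],99.5),0,maxmm=39)
E
```

```text
{'clock': 18.15, 'eef_pos': [627.685, 110.196, 116.188], 'tool_rot': [-1.569, -0.005, -0.001], 'force': [-0.098, -0.463, -0.032], 'width': 21.906, 'qpos': [0.031, 0.773, -0.42, 1.654, 0.41, 0.797, -0.573]}
1 rows
[-0.07, 0.42, -0.0, -0.02, -0.01, 0.06]
```

Call:
{"api": "apply_moves", "payload": {"commands": [[[-0.09,0,0,0,0,0.06],[0,0,0,0,0,0],[0,0.15,0,0,0,0],[0,0.1,0,0,0,0],[0,0,0,0,0,0]]]}}

```text
clock: 18.57
eef_pos: [624.2, 110.8, 106.2]
tool_rot: [-1.569, -0.001, -0.0]
force: [0.7, 0.1, 0.0]
width: 22.0
```

Call:
{"api": "apply_moves", "payload": {"commands": [[[0.02,0.07,0,0,0,0],[0,0.07,0,0,0,0],[0,0.04,0,0,0,0],[0,0,0,0,0,0]]]}}

```text
clock: 18.9
eef_pos: [625.2, 110.9, 99.0]
tool_rot: [-1.57, -0.001, -0.0]
force: [-0.7, 0.3, 0.9]
width: 21.9
```

Call:
{"api": "apply_moves", "payload": {"commands": [[[0,0.03,0,0,0,0],[0,0,0,0,0,0],[0,0,0,0,0,0]]]}}

```text
clock: 19.15
eef_pos: [625.5, 111.0, 99.4]
tool_rot: [-1.57, -0.003, -0.001]
force: [0.0, -0.8, -0.8]
width: 22.0
```

Call:
{"api": "apply_moves", "payload": {"commands": [[[0,0,0,0,0,0],[0,0,0,0,0,0],[0,0,0,0,0,0]]], "claw": 36}}

```text
clock: 19.4
eef_pos: [625.7, 111.0, 99.0]
tool_rot: [-1.57, -0.003, -0.001]
force: [-1.3, -0.6, -0.8]
width: 36.0
```

Call:
{"api": "apply_moves", "payload": {"commands": [[[0,-0.3,0,0,0,0],[0,-0.6,0,0,0,0],[0,-0.9,0,0,0,0],[0,-0.7,0,0,0,0],[0,0,-0.6,0,0,0],[0,0,-0.7,0,0,0],[0,0,0,0,0,0],[0,0,0,0,0,0]]]}}

```text
clock: 20.07
eef_pos: [625.9, 60.0, 208.9]
tool_rot: [-1.568, -0.005, 0.004]
force: [0.8, 0.3, 1.2]
width: 36.2
```

```bash
python3 - <<'E'
from h import *
s=st()
d=snap('wrist','w12.png');boards(d,91.5);boards(snap('top'))
cv2.imwrite('pics/w12.png',cv2.resize(cv2.cvtColor(d['image'][0:320,130:520],cv2.COLOR_RGB2BGR),None,fx=1.8,fy=1.8))
E
```

```text
{'clock': 20.067, 'eef_pos': [625.89, 59.974, 208.882], 'tool_rot': [-1.568, -0.005, 0.004], 'force': [0.842, 0.294, 1.214], 'width': 36.154, 'qpos': [0.147, 0.656, -0.478, 1.601, 0.346, 0.964, -0.44]}
board [625.1 110.8] [89.  38.9] 0.2 [244 127 140  62]
board [426.9 -15.6] [76.  66.7] 76.1 [  0 286  95  88]
board [642.4 117. ] [90.  35.5] 0.4 [280 195  15  36]
board [ 487.4 -262.4] [38.4 87.9] -45.8 [421 257  36  35]
board [ 85.2 -49.8] [101.7  57.9] 18.1 [346 416  27  44]
```

View pics/w12.png

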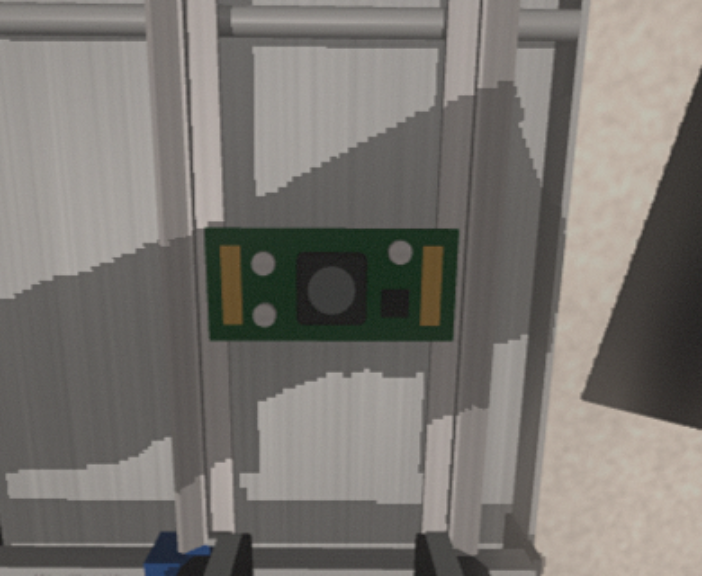

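The board lies flat on both ledges, at (331,285) in the crop, measured at (625.1, 110.8) and square. Now the second board, still at (487,-262).

```bash
python3 - <<'E'
from h import *
plan((460,-290,200),-45.8,maxmm=39)
E
```

```text
10 rows
[-0.42, 0.02, -0.87, -0.0, 0.92, 0.0]
[-0.35, 0.02, -0.9, -0.0, 0.92, 0.0]
[-0.27, 0.02, -0.93, -0.0, 0.92, 0.0]
[-0.2, 0.02, -0.95, -0.0, 0.92, 0.0]
[-0.12, 0.02, -0.96, -0.0, 0.92, 0.0]
[-0.04, 0.02, -0.97, -0.0, 0.92, 0.0]
[0.03, 0.02, -0.97, -0.0, 0.92, 0.0]
[0.11, 0.02, -0.96, -0.0, 0.92, 0.0]
[0.19, 0.02, -0.95, -0.0, 0.92, 0.0]
[0.26, 0.02, -0.93, -0.0, 0.92, 0.0]
```

Call:
{"api": "apply_moves", "payload": {"commands": [[[-0.42,0,-0.87,0,0.92,0],[-0.35,0,-0.9,0,0.92,0],[-0.27,0,-0.93,0,0.92,0],[-0.2,0,-0.95,0,0.92,0],[-0.12,0,-0.96,0,0.92,0],[-0.04,0,-0.97,0,0.92,0],[0.03,0,-0.97,0,0.92,0],[0.11,0,-0.96,0,0.92,0]]]}}

```text
clock: 20.83
eef_pos: [493.1, -206.8, 203.1]
tool_rot: [-1.55, 0.005, -0.634]
force: [-0.5, -0.6, 0.3]
width: 36.1
```

Call:
{"api": "apply_moves", "payload": {"commands": [[[0.19,0,-0.95,0,0.92,0],[0.26,0,-0.9,0,0.92,0],[0,0.3,0,0,0,0],[0,0.3,0,0,0,0],[0,0,0,0,0,0],[0,0,0,0,0,0]]]}}

```text
clock: 21.33
eef_pos: [455.3, -284.8, 176.3]
tool_rot: [-1.556, 0.009, -0.816]
force: [-0.2, 0.1, 0.3]
width: 36.5
```

```bash
python3 - <<'E'
from h import *
s=st();b=boards(snap('wrist'))
if b: plan((b[0][0][0],b[0][0][1],60),b[0][1])
E
```

```text
{'clock': 21.333, 'eef_pos': [455.278, -284.809, 176.273], 'tool_rot': [-1.556, 0.009, -0.816], 'force': [-0.242, 0.053, 0.264], 'width': 36.529, 'qpos': [0.7, 0.553, -0.271, 1.882, 0.185, 0.735, -0.486]}
board [372. -73.] [88.5 62. ] 30.2 [  0  38  83 122]
board [ 484.4 -264.1] [40.1 90.3] -45.8 [266 147 115  52]
16 rows
[-0.33, 0.19, 0.13, -0.01, -0.96, 0.0]
[-0.32, 0.19, 0.16, -0.01, -0.96, 0.0]
[-0.3, 0.19, 0.18, -0.01, -0.96, 0.0]
[-0.29, 0.19, 0.21, -0.01, -0.96, 0.0]
[-0.27, 0.19, 0.23, -0.01, -0.96, 0.0]
[-0.25, 0.19, 0.25, -0.01, -0.96, 0.0]
[-0.22, 0.19, 0.27, -0.01, -0.96, 0.0]
[-0.2, 0.19, 0.29, -0.01, -0.96, 0.0]
[-0.18, 0.18, 0.31, -0.01, -0.96, 0.0]
[-0.15, 0.18, 0.32, -0.01, -0.96, 0.0]
[-0.12, 0.18, 0.33, -0.01, -0.96, 0.0]
[-0.09, 0.18, 0.34, -0.01, -0.96, 0.0]
[-0.06, 0.18, 0.35, -0.01, -0.96, 0.0]
[-0.04, 0.18, 0.35, -0.01, -0.96, 0.0]
[-0.01, 0.18, 0.35, -0.01, -0.96, 0.0]
[0.02, 0.18, 0.35, -0.01, -0.96, 0.0]
```

Call:
{"api": "apply_moves", "payload": {"commands": [[[0.03,0.5,0.22,-0.05,-0.05,0],[0.03,0.7,0.22,-0.05,-0.05,0],[0.03,0.7,0.22,-0.05,-0.05,0],[0.03,0.6,0.22,-0.05,-0.05,0],[0,0.2,0,0,0,0],[0,0,0,0,0,0],[0,0,0,0,0,0]]], "claw": 38}}

```text
clock: 21.97
eef_pos: [493.9, -256.3, 70.5]
tool_rot: [-1.566, 0.0, -0.785]
force: [0.3, -0.5, 0.1]
width: 38.1
```

```bash
python3 - <<'E'
from h import *
s=st();b=[x for x in boards(snap('wrist')) if x[0][1]<-150]
plan((b[0][0][0],b[0][0][1],25),b[0][1])
E
```

```text
{'clock': 21.967, 'eef_pos': [493.906, -256.315, 70.52], 'tool_rot': [-1.566, 0.0, -0.785], 'force': [0.311, -0.487, 0.057], 'width': 38.109, 'qpos': [0.562, 0.731, -0.202, 1.909, 0.262, 0.526, -0.602]}
board [ 484.8 -263.8] [40.9 89.9] -46.1 [233 243 161  68]
2 rows
[-0.02, 0.57, -0.15, -0.03, 0.11, 0.0]
[-0.02, 0.57, -0.15, -0.03, 0.11, 0.0]
```

Call:
{"api": "apply_moves", "payload": {"commands": [[[-0.02,0.4,-0.15,-0.03,0.11,0],[-0.02,0.5,-0.15,-0.03,0.11,0],[0,0.2,0,0,0,0],[0,0,0,0,0,0],[0,0,0,0,0,0]]]}}

```text
clock: 22.43
eef_pos: [488.0, -268.2, 33.5]
tool_rot: [-1.568, -0.013, -0.808]
force: [0.2, 0.5, 0.8]
width: 38.1
```

```bash
python3 - <<'E'
from h import *
s=st();plan((484.9,-263.8,11),-46)
E
```

```text
{'clock': 22.433, 'eef_pos': [488.014, -268.22, 33.523], 'tool_rot': [-1.568, -0.013, -0.808], 'force': [0.224, 0.534, 0.775], 'width': 38.108, 'qpos': [0.557, 0.788, -0.163, 1.932, 0.284, 0.43, -0.624]}
1 rows
[-0.14, 0.56, 0.02, -0.03, -0.06, 0.15]
```

Call:
{"api": "apply_moves", "payload": {"commands": [[[-0.15,0.1,0.02,-0.03,-0.06,0.15],[0,0.25,0,0,0,0],[0,0.15,0,0,0,0],[0,0,0,0,0,0],[0,0,0,0,0,0]]]}}

```text
clock: 22.85
eef_pos: [486.9, -263.7, 15.2]
tool_rot: [-1.568, -0.004, -0.802]
force: [0.4, 0.5, -0.0]
width: 38.0
```

```bash
python3 - <<'E'
from h import *
s=st();plan((484.9,-263.8,11),-46)
d=snap('wrist');print(w2px(d,[(484.9,-263.8,21)]).round());boards(d)
E
```

```text
{'clock': 22.85, 'eef_pos': [486.92, -263.714, 15.232], 'tool_rot': [-1.568, -0.004, -0.802], 'force': [0.44, 0.477, -0.004], 'width': 38.027, 'qpos': [0.547, 0.82, -0.156, 1.936, 0.29, 0.402, -0.629]}
1 rows
[-0.03, 0.11, -0.04, -0.03, 0.01, 0.05]
[[311. 324.]]
board [ 484.9 -263.9] [40.9 89.8] -46.0 [204 261 214  87]
```

Call:
{"api": "apply_moves", "payload": {"commands": [[[-0.03,0.1,-0.04,0,0,0],[0,0,0,0,0,0],[0,0,0,0,0,0]]]}}

```text
clock: 23.15
eef_pos: [485.0, -263.9, 11.0]
tool_rot: [-1.568, -0.004, -0.802]
force: [-0.4, 0.6, 0.4]
width: 37.6
```

Call:
{"api": "apply_moves", "payload": {"commands": [[[0,0,0,0,0,0],[0,0,0,0,0,0],[0,0,0,0,0,0],[0,0,0,0,0,0]]], "claw": 0}}

```text
clock: 23.48
eef_pos: [485.0, -264.0, 11.5]
tool_rot: [-1.568, -0.005, -0.802]
force: [0.7, -0.8, -0.4]
width: 22.2
```

Call:
{"api": "apply_moves", "payload": {"commands": [[[0,-0.3,0,0,0,0],[0,-0.6,0,0,0,0],[0,-0.9,0,0,0,0],[0,-0.9,0,0,0,0],[0,-0.9,0,0,0,0],[0,-0.7,0,0,0,0],[0,-0.3,0,0,0,0],[0,0,0,0,0,0]]]}}

```text
clock: 24.15
eef_pos: [482.6, -262.6, 207.5]
tool_rot: [-1.569, -0.002, -0.8]
force: [0.7, -0.1, -0.2]
width: 22.4
```

```bash
python3 - <<'E'
from h import *
s=st();plan((625,62,195),0,maxmm=39)
E
```

```text
{'clock': 24.15, 'eef_pos': [482.552, -262.572, 207.524], 'tool_rot': [-1.569, -0.002, -0.8], 'force': [0.679, -0.111, -0.235], 'width': 22.393, 'qpos': [0.632, 0.523, -0.275, 1.825, 0.186, 0.816, -0.535]}
10 rows
[-0.33, 0.03, 0.82, -0.0, -0.92, 0.0]
[-0.27, 0.03, 0.84, -0.0, -0.92, 0.0]
[-0.2, 0.03, 0.86, -0.0, -0.92, 0.0]
[-0.13, 0.03, 0.88, -0.0, -0.92, 0.0]
[-0.06, 0.03, 0.88, -0.0, -0.92, 0.0]
[0.01, 0.03, 0.89, -0.0, -0.92, 0.0]
[0.08, 0.03, 0.88, -0.0, -0.92, 0.0]
[0.15, 0.03, 0.87, -0.0, -0.92, 0.0]
[0.22, 0.03, 0.86, -0.0, -0.92, 0.0]
[0.29, 0.03, 0.84, -0.0, -0.92, 0.0]
```

Call:
{"api": "apply_moves", "payload": {"commands": [[[-0.33,0,0.8,0,-0.92,0],[-0.27,0,0.84,0,-0.92,0],[-0.2,0,0.86,0,-0.92,0],[-0.13,0,0.88,0,-0.92,0],[-0.06,0,0.88,0,-0.92,0],[0.01,0,0.88,0,-0.92,0],[0.08,0,0.88,0,-0.92,0],[0.15,0,0.87,0,-0.92,0]]]}}

```text
clock: 24.82
eef_pos: [590.8, -7.2, 204.1]
tool_rot: [-1.582, 0.003, -0.151]
force: [-0.1, -0.4, -0.6]
width: 22.2
```

Call:
{"api": "apply_moves", "payload": {"commands": [[[0.22,0,0.8,0,-0.92,0],[0.29,0,0.6,0,-0.92,0],[0,0,0,0,0,0],[0,0,0,0,0,0]]]}}

```text
clock: 25.15
eef_pos: [617.2, 61.2, 199.9]
tool_rot: [-1.574, 0.009, 0.035]
force: [-0.3, -1.1, -0.9]
width: 22.1
```

```bash
python3 - <<'E'
from h import *
s=st();plan((625,62,140),0,maxmm=39);boards(snap('wrist'),s['eef_pos'][2]-9+1.5)
E
```

```text
{'clock': 25.15, 'eef_pos': [617.153, 61.154, 199.95], 'tool_rot': [-1.574, 0.009, 0.035], 'force': [-0.332, -1.119, -0.913], 'width': 22.087, 'qpos': [0.146, 0.662, -0.485, 1.621, 0.36, 0.958, -0.429]}
2 rows
[0.1, 0.75, 0.01, 0.02, 0.2, -0.05]
[0.1, 0.75, 0.01, 0.02, 0.2, -0.05]
board [614.  61.] [84.4 40.1] 2.2 [205 262 206  87]
```

Call:
{"api": "apply_moves", "payload": {"commands": [[[0.1,0.4,0.01,0.02,0.2,-0.05],[0.1,0.6,0.01,0.02,0.2,-0.05],[0,0.5,0,0,0,0],[0,0.1,0,0,0,0],[0,0,0,0,0,0],[0,0,0,0,0,0]]]}}

```text
clock: 25.7
eef_pos: [622.5, 53.6, 133.3]
tool_rot: [-1.576, 0.003, -0.014]
force: [0.3, -0.4, -0.7]
width: 22.2
```

```bash
python3 - <<'E'
from h import *
s=st();plan((625,62,115),0,maxmm=39)
d=snap('wrist');boards(d,s['eef_pos'][2]-9+1.5)
cv2.imwrite('pics/w13.png',cv2.resize(cv2.cvtColor(d['image'][100:430,130:520],cv2.COLOR_RGB2BGR),None,fx=1.8,fy=1.8))
E
```

```text
{'clock': 25.7, 'eef_pos': [622.465, 53.59, 133.31], 'tool_rot': [-1.576, 0.003, -0.014], 'force': [0.332, -0.396, -0.713], 'width': 22.235, 'qpos': [0.126, 0.741, -0.434, 1.671, 0.403, 0.824, -0.5]}
1 rows
[0.06, 0.46, 0.21, 0.06, -0.15, -0.03]
board [624.9 114.4] [32.  72.5] -0.2 [220 114 201  89]
board [621.7  53.8] [40.5 88.8] -0.6 [205 261 212  88]
```

View pics/w13.png

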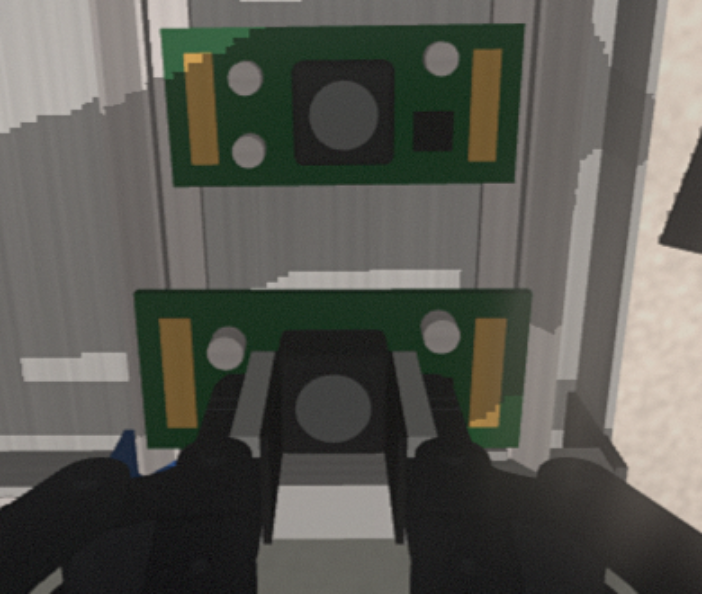

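The held board is square behind the seated one, with its centre at crop (333,408). I lower it at y≈62, which leaves about 8 mm between them.

Call:
{"api": "apply_moves", "payload": {"commands": [[[0.06,0.15,0.22,0.06,-0.15,-0.03],[0,0.25,0,0,0,0],[0,0,0,0,0,0],[0,0,0,0,0,0]]]}}

```text
clock: 26.08
eef_pos: [627.7, 62.9, 119.7]
tool_rot: [-1.569, -0.007, -0.001]
force: [0.4, 0.0, -0.6]
width: 22.3
```

```bash
python3 - <<'E'
from h import *
s=st();plan((625,62.5,106),0,maxmm=39)
E
```

```text
{'clock': 26.083, 'eef_pos': [627.668, 62.946, 119.685], 'tool_rot': [-1.569, -0.007, -0.001], 'force': [0.447, 0.007, -0.564], 'width': 22.324, 'qpos': [0.112, 0.762, -0.43, 1.672, 0.416, 0.792, -0.507]}
1 rows
[-0.07, 0.34, -0.01, -0.02, -0.01, 0.08]
```

Call:
{"api": "apply_moves", "payload": {"commands": [[[-0.09,0,0,0,0,0.07],[0,0.1,0,0,0,0],[0,0.2,0,0,0,0],[0,0.05,0,0,0,0],[0,0,0,0,0,0],[0,0,0,0,0,0]]]}}

```text
clock: 26.58
eef_pos: [623.8, 63.3, 104.6]
tool_rot: [-1.569, -0.001, -0.0]
force: [-0.3, -0.5, -0.6]
width: 22.2
```

Call:
{"api": "apply_moves", "payload": {"commands": [[[0.03,0.06,0,0,0,0],[0,0.06,0,0,0,0],[0,0.03,0,0,0,0],[0,0,0,0,0,0],[0,0,0,0,0,0]]]}}

```text
clock: 27.0
eef_pos: [625.6, 63.4, 99.6]
tool_rot: [-1.57, -0.002, -0.0]
force: [0.2, 0.3, 0.0]
width: 22.6
```

Call:
{"api": "apply_moves", "payload": {"commands": [[[0,0,0,0,0,0],[0,0,0,0,0,0],[0,0,0,0,0,0]]], "claw": 36}}

```text
clock: 27.25
eef_pos: [626.0, 63.4, 99.6]
tool_rot: [-1.569, -0.003, -0.0]
force: [0.7, -0.1, -0.2]
width: 35.8
```

Call:
{"api": "apply_moves", "payload": {"commands": [[[0,-0.3,0,0,0,0],[0,-0.6,0,0,0,0],[0,-0.9,0,0,0,0],[0,-0.9,0,0,0,0],[0,0,-0.8,0,0,0],[0,0,-0.8,0,0,0],[0,0,0,0,0,0],[0,0,0,0,0,0]]]}}

```text
clock: 27.92
eef_pos: [626.7, 0.2, 218.7]
tool_rot: [-1.568, -0.007, 0.005]
force: [0.1, 1.3, 0.1]
width: 36.0
```

```bash
python3 - <<'E'
from h import *
s=st()
d=snap('wrist');boards(d,91.5)
cv2.imwrite('pics/w14.png',cv2.cvtColor(d['image'],cv2.COLOR_RGB2BGR))
plan((590,-175,200),0)
E
```

```text
{'clock': 27.917, 'eef_pos': [626.659, 0.152, 218.664], 'tool_rot': [-1.568, -0.007, 0.005], 'force': [0.147, 1.28, 0.09], 'width': 36.043, 'qpos': [0.251, 0.644, -0.491, 1.598, 0.345, 0.981, -0.344]}
board [625.2 110.8] [89.2 39.1] 0.3 [240  25 146  69]
board [625.1  63.2] [39.2 88.9] -0.2 [244 107 137  62]
board [430.2 -31.6] [73.4 64.8] 76.9 [  0 223  92  91]
5 rows
[-0.19, 0.09, -0.87, -0.0, 0.01, 0.02]
[-0.19, 0.09, -0.87, -0.0, 0.01, 0.02]
[-0.19, 0.09, -0.87, -0.0, 0.01, 0.02]
[-0.19, 0.09, -0.87, -0.0, 0.01, 0.02]
[-0.19, 0.09, -0.87, -0.0, 0.01, 0.02]
```

View pics/w14.png

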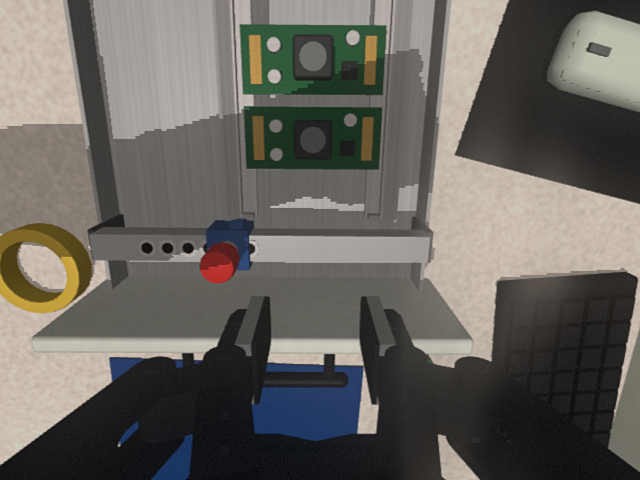

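Both boards lie flat on the rails, measured at (625.2, 110.8) and (625.1, 63.2), and the knob is down in the 0.060 hole. Now I go in front of the handle with closed fingers.

Call:
{"api": "apply_moves", "payload": {"commands": [[[-0.19,0,-0.87,0,0,0],[-0.19,0,-0.87,0,0,0],[-0.19,0,-0.87,0,0,0],[-0.19,0,-0.87,0,0,0],[-0.19,0,-0.7,0,0,0],[0,0,0,0,0,0],[0,0,0,0,0,0]]], "claw": 0}}

```text
clock: 28.55
eef_pos: [590.0, -164.6, 218.0]
tool_rot: [-1.563, -0.007, 0.018]
force: [0.3, 1.9, 0.2]
width: 0.1
```

```bash
python3 - <<'E'
from h import *
s=st();plan((588,-160,108),0)
E
```

```text
{'clock': 28.55, 'eef_pos': [589.98, -164.642, 217.982], 'tool_rot': [-1.563, -0.007, 0.018], 'force': [0.302, 1.853, 0.2], 'width': 0.063, 'qpos': [0.542, 0.628, -0.507, 1.637, 0.344, 0.961, -0.063]}
3 rows
[-0.02, 0.92, 0.03, -0.03, 0.07, 0.03]
[-0.02, 0.92, 0.03, -0.03, 0.07, 0.03]
[-0.02, 0.92, 0.04, -0.03, 0.07, 0.03]
```

Call:
{"api": "apply_moves", "payload": {"commands": [[[-0.02,0.6,0,-0.03,0.07,0.03],[-0.02,0.9,0,-0.03,0.07,0.03],[0,0.9,0,-0.03,0.07,0.03],[0,0.3,0,0,0,0],[0,0,0,0,0,0],[0,0,0,0,0,0]]]}}

```text
clock: 29.05
eef_pos: [593.5, -155.1, 108.7]
tool_rot: [-1.567, -0.005, 0.008]
force: [0.1, 0.7, 0.3]
width: 0.4
```

Call:
{"api": "apply_moves", "payload": {"commands": [[[0,0,0.2,0,0,0],[0,0,0.2,0,0,0],[0,0,0.2,0,0,0],[0,0,0.2,0,0,0],[0,0,0.2,0,0,0]]]}}

```text
clock: 29.47
eef_pos: [595.7, -113.1, 113.1]
tool_rot: [-1.572, -0.011, 0.008]
force: [0.2, -4.1, -2.2]
width: 0.0
```

Call:
{"api": "apply_moves", "payload": {"commands": [[[-0.05,0.1,0.25,0,0,0],[-0.05,0.1,0.3,0,0,0],[0,0,0.4,0,0,0],[0,0,0.4,0,0,0],[0,0,0.4,0,0,0],[0,0,0.4,0,0,0],[0,0,0.4,0,0,0],[0,0,0.4,0,0,0]]]}}

```text
clock: 30.13
eef_pos: [594.4, -1.8, 107.9]
tool_rot: [-1.59, -0.022, -0.004]
force: [0.3, -4.7, 0.3]
width: 0.3
```

```bash
python3 - <<'E'
from h import *
s=st();plan((590,150,105),0)
E
```

```text
{'clock': 30.133, 'eef_pos': [594.407, -1.808, 107.871], 'tool_rot': [-1.59, -0.022, -0.004], 'force': [0.29, -4.713, 0.271], 'width': 0.256, 'qpos': [0.183, 0.723, -0.381, 1.8, 0.437, 0.683, -0.457]}
4 rows
[-0.03, -0.0, 0.95, 0.06, -0.01, 0.06]
[-0.03, 0.0, 0.95, 0.06, -0.01, 0.06]
[-0.03, 0.01, 0.95, 0.06, -0.01, 0.06]
[-0.03, 0.01, 0.95, 0.06, -0.01, 0.06]
```

Call:
{"api": "apply_moves", "payload": {"commands": [[[-0.03,0,0.4,0.06,0,0.06],[-0.03,0,0.4,0.06,0,0.06],[-0.03,0,0.4,0.06,0,0.06],[0,0,0.4,0.06,0,0.06],[0,0,0.4,0,0,0],[0,0,0.4,0,0,0],[0,0,0.4,0,0,0],[0,0,0.3,0,0,0]]]}}

```text
clock: 30.8
eef_pos: [593.4, 125.4, 108.4]
tool_rot: [-1.577, -0.006, -0.01]
force: [1.7, -2.9, -1.0]
width: 0.2
```

Call:
{"api": "apply_moves", "payload": {"commands": [[[0,0,0.25,0,0,0],[0,0,0.25,0,0,0],[0,0,0.2,0,0,0],[0,0,0.2,0,0,0]]]}}

```text
clock: 31.13
eef_pos: [593.6, 165.2, 108.3]
tool_rot: [-1.578, -0.006, -0.009]
force: [1.9, -4.5, -1.3]
width: -0.1
```

Call:
{"api": "apply_moves", "payload": {"commands": [[[0,0,0.2,0,0,0],[0,0,0.2,0,0,0],[0,0,0.15,0,0,0]]]}}

```text
clock: 31.38
eef_pos: [593.6, 166.6, 108.6]
tool_rot: [-1.613, 0.001, -0.019]
force: [-1.2, -9.9, 5.7]
width: 0.3
```

Call:
{"api": "apply_moves", "payload": {"commands": [[[0,0,0.2,0,0,0],[0,0,0.2,0,0,0]]]}}

```text
clock: 31.55
eef_pos: [593.4, 166.5, 108.8]
tool_rot: [-1.637, 0.006, -0.029]
force: [-0.9, -15.9, 9.7]
width: 0.2
```

It has stopped against something firm. I back off and check the front gap.

Call:
{"api": "apply_moves", "payload": {"commands": [[[0,0,-0.5,0.5,0,0],[0,0,-0.8,0.3,0,0],[0,0,-0.9,0,0,0],[0,-0.8,-0.9,0,0,0],[0,-0.8,-0.9,0,0,0],[0,-0.8,-0.5,0,0,0],[0,0,0,0,0,0],[0,0,0,0,0,0]]]}}

```text
clock: 32.22
eef_pos: [587.4, -1.9, 201.8]
tool_rot: [-1.553, 0.01, -0.023]
force: [0.5, 0.1, -0.8]
width: -0.1
```

```bash
python3 - <<'E'
from h import *
s=st()
a=snap('wrist');d=snap('top');e=snap('scene')
t=cv2.resize(d['image'][130:330,200:420],None,fx=2,fy=2);w=cv2.resize(e['image'][120:300,310:500],None,fx=400/180*0.84,fy=400/180)
w=cv2.resize(w,(355,400));out=np.hstack([t,w]);cv2.imwrite('pics/f1.png',cv2.cvtColor(out,cv2.COLOR_RGB2BGR));print(out.shape)
for x in (525,588,645): print(w2px(d,[(x,182,121),(x,217,138),(x,229,138)]).round(1).tolist())
g=d['image'].astype(int).sum(2);print(g[227,225:275]); print(g[205,225:275])
E
```

```text
{'clock': 32.217, 'eef_pos': [587.405, -1.919, 201.836], 'tool_rot': [-1.553, 0.01, -0.023], 'force': [0.514, 0.143, -0.839], 'width': -0.084, 'qpos': [0.264, 0.613, -0.473, 1.711, 0.315, 0.903, -0.357]}
(400, 795, 3)
[[255.8, 254.0], [239.7, 253.2], [234.4, 253.2]]
[[256.2, 227.0], [240.2, 226.0], [235.0, 226.0]]
[[256.5, 203.0], [240.6, 201.6], [235.4, 201.6]]
[459 460 463 459 459 456 425 303 187 228 386 442 452 450 386 261 198 174
 145 113 175 285 386 421 434 423 426 390 299 167 115 132 146 249 384 418
 421 416 417 416 425 419 409 417 421 423 424 424 415 416]
[462 466 459 469 458 458 453 408 265 214 230 293 419 451 426 301 201 141
 135 126 128 144 138 159 143 142 145 138 138 126 127 132 143 200 335 399
 421 423 420 424 426 430 423 433 430 430 416 420 430 429]
```

View pics/f1.png

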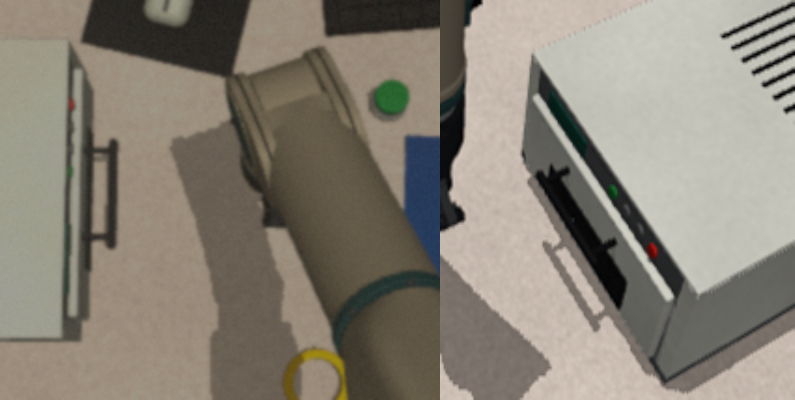

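The drawer looks shut: the handle is at (113,190) in the left part, with the panel flush against the front in the right part. I check the travel against the fully-out picture.

```bash
python3 - <<'E'
from h import *
d=snap('top');o=cv2.imread('pics/t2.png').astype(int).sum(2);n=d['image'].astype(int).sum(2)
def bar(g,r,lo,hi):
    u=np.arange(lo,hi);w=np.clip(330-g[r,lo:hi],0,None);return (u*w).sum()/w.sum()
for r in (225,232):
    a,b=bar(n,r,250,262),bar(o,r,374,388);A,B=px2w(d,(a,r),120),px2w(d,(b,r),120);print(a,b,A.round(1),B.round(1),(A-B)[1].round(1))
E
```

```text
255.65842167255596 380.12345679012344 [593.  183.4 120. ] [ 593.2 -107.1  120. ] 290.5
255.48383233532934 379.0057995028998 [576.5 183.5 120. ] [ 576.7 -104.3  120. ] 287.8
```

```bash
python3 -c "
from h import *
st();print(finish_job())"
```

```text
{'clock': 32.417, 'eef_pos': [586.605, 0.007, 200.072], 'tool_rot': [-1.553, 0.013, -0.018], 'force': [0.526, 0.636, -0.642], 'width': 0.35, 'qpos': [0.26, 0.616, -0.473, 1.712, 0.316, 0.903, -0.357]}
the job is handed in; nothing more can be done
None
```

The job is done and handed in at about 32 s of the 210 s allowed. I pulled the drawer out to its stop, then lifted the plunger and slid the rail from the 0.015 hole to the 0.060 hole. That hole gives a 96 mm gap between the guides. I let the pin drop, laid both boards found on the mat across the rails, and pushed the drawer shut to a firm stop.

**Last checks**
- **Rail:** four free holes showed on one side of the sleeve and one on the other, which is the 0.060 hole. The knob's apparent size matched its height when home.
- **Boards:** before shutting, both looked flat on the ledges with the inductor up. They were square to within 0.3° and 48 mm apart centre to centre. I did not see them again after shutting.
- **Drawer:** handle travel between fully out and shut measured 288 to 290 mm against 290 mm expected. The panel looked flush with the oven.
- **Bystanders:** I worked clear of the tape roll, paste jar and screwdriver, but did not re-measure where they lie.

No check failed. Two readings differed a little: the handle's y position was 145 in one wrist-camera calculation and 153 from the top camera. I had used an old picture with newer camera data, and a closer look gave 152.

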